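Pack the glaze sample case and shut it

TASK

Put the two square-cornered sample plaques from the leaning wooden display stand back into the two free slots of the open sample case, standing upright on edge and fully down; leave the arch-topped plaque on its stand. Then swing the case's lid over without slamming it, press it home so that the two halves meet edge to edge, and fold both latches down flat against the front. Do not knock over or push away the pots and the tape on the table, nor lift out the plaques already packed.

Things in the scene. Friction and masses are not known exactly. Their poses are not given: they have to be found in the camera images.
- case: Bottom half of a black carrying case, fixed: 120 mm deep (its x), 210 wide (y), rim at z 58, walls 5. Origin: centre of the underside; x runs from the front (handle, latches) to the hinge at the back, z up. Its half handle (bow 80 wide) sticks out 36 mm in front just below the rim. Four slots across y at +63, +21, -21, -63 mm; those at +63 and -21 hold packed plaques, +21 and -63 are free.
- slot_a (a point): Centre of the floor (z 6 mm in the case) of the free slot at case y +21; axes as the case. The slot lies along the case's x between pale wooden ridge-topped teeth (two rows, at x -27 and +27 mm, 18 mm thick, top at z 42): 13 mm wide up to z 28, flaring above. A plaque in it has its centre at z 51, top at z 96. Either plaque may go in either free slot, either way round.
- slot_b (a point): Centre of the floor (z 6 mm in the case) of the free slot at case y -63, next to the case's -y end wall; same shape and axes as slot_a.
- plaque_1_mid (a point): One of the two plaques to pack: white glazed, blue frame on one face, square corners, 80 mm wide, 90 high, 10 thick, about 0.2 kg. The point is its centre; its own z runs up its 90 mm height, y along its width, x is the face normal. At the start it leans in the stand. Packed plaques of the same make stand in the case.
- plaque_2_mid (a point): The other plaque to pack, the same size, make and axes as plaque_1.
- plaque_arch_mid (a point): Arch-topped plaque that stays on the stand: same make, 80 mm wide, 90 mm high, 10 mm thick, its top a semicircle (radius 40 mm). The point is its centre, axes as the others.
- stand: Wooden display stand, fixed, board 120 x 290 mm, 14 thick, origin at its underside. On a ledge 26 mm up three plaques lean side by side, at its y -95, 0, +95 mm, 30 degrees from vertical, tops towards its -x (the middle of the table), each on two 8 mm dowels (27 mm either side of the plaque's middle, reaching 60 mm up it); 6 mm lip at the foot. Which plaque is where varies; they lift out along their own plane.
- lid (a joint): Lid angle in rad: 0 closed on the bottom half, 1.57 upright, 2.0 fully open. Stiff friction hinge: it stays where it is left; closing takes about 3 to 4 N at the handle bar. The lid is a hollow shell 120 mm x 210 mm, 50 mm deep, 0.45 kg.
- lid_hinge (a point): Middle of the hinge axis, fixed on the case at x +60 mm, z 58 mm (the rim height); the axis runs along the case's y.
- lid_grip (a point): Middle of the bar of the lid's half handle: 80 mm long (along the case's y), 12 x 11 mm thick, 30 mm out from the lid's front wall, 150 mm from the hinge axis, 6 mm above the lid's rim plane; 56 mm free between its arms. Axes move with the lid: x from the front towards the hinge, z out through the lid's top (bar 11 mm thick along z). It sticks up when the lid is open.
- latch_left (a joint): Angle (rad) of the grey latch flap on the lid's front at case y +72 mm: 0 folded down flat over the seam, 1.57 straight out. Stays where left; folding takes about 4 N. Flap 40 mm wide, 38 long, 7 thick; with the lid shut its hinge lies at case x -62, z 72 mm, and folded it hangs from there, filling x -62 to -69.
- latch_right (a joint): The same for the flap at the case's y -72 mm.
- latch_left_tip (a point): Middle of the free edge of the left flap, mid-thickness.
- latch_right_tip (a point): Middle of the free edge of the right flap, mid-thickness.
- packed_1_mid (a point): Plaque already packed in the slot at case y +63 mm, same as plaque_1; stays.
- packed_2_mid (a point): Plaque already packed in the slot at case y -21 mm, between the two free slots; stays.
- tray_pot: White shallow rectangular pot with a blue rim band, 150 x 100 x 45 mm, loose on the table, origin at its underside; not part of the job
- blue_pot: Blue rectangular pot, 100 x 85 x 60 mm, loose, origin at its underside; not part of the job
- bowl_pot: Round flared white pot with a blue band, 150 mm across the rim, 70 mm high, loose, origin at its underside; not part of the job
- small_pot: Small round flared white pot with a blue band, 90 mm across, 55 mm high, loose, origin at its underside; not part of the job
- tape_roll: Roll of brown packing tape lying flat, 100 mm across, 48 mm high, loose, origin at its underside; not part of the job
Mind the look-alikes: they are no part of the job. Leave any purple look-alike of the part that bears plaque_2_mid alone.

How it is judged:
On the way, in this order (a step that is already met when the one before it is completed fails the run):
1. one of the two plaques stands fully down in a free slot of the open case ((((y of plaque_1_mid in the frame of case between 0.012 and 0.03 m or y of plaque_1_mid in the frame of case between -0.072 and -0.054 m) and x of plaque_1_mid in the frame of case between -0.018 and 0.018 m and z of plaque_1_mid in the frame of case between 0.044 and 0.056 m and angle between plaque_1_mid's own z axis and vertical below 0.2 rad) or ((y of plaque_2_mid in the frame of case between 0.012 and 0.03 m or y of plaque_2_mid in the frame of case between -0.072 and -0.054 m) and x of plaque_2_mid in the frame of case between -0.018 and 0.018 m and z of plaque_2_mid in the frame of case between 0.044 and 0.056 m and angle between plaque_2_mid's own z axis and vertical below 0.2 rad))), for 0.2 s.
2. both plaques stand fully down in the free slots ((y of plaque_1_mid in the frame of case between 0.012 and 0.03 m or y of plaque_1_mid in the frame of case between -0.072 and -0.054 m) and x of plaque_1_mid in the frame of case between -0.018 and 0.018 m and z of plaque_1_mid in the frame of case between 0.044 and 0.056 m and angle between each of plaque_1_mid, plaque_2_mid's own z axis and vertical below 0.2 rad and (y of plaque_2_mid in the frame of case between 0.012 and 0.03 m or y of plaque_2_mid in the frame of case between -0.072 and -0.054 m) and x of plaque_2_mid in the frame of case between -0.018 and 0.018 m and z of plaque_2_mid in the frame of case between 0.044 and 0.056 m), for 0.2 s.
3. the lid is fully closed over the plaques (all of step 2 and value of joint lid below 0.025 rad), for 0.2 s.
4. both latches are folded down with the lid still closed (value of joint lid below 0.025 rad and value of joint each of latch_left, latch_right below 0.15 rad), for 0.2 s.
At the end, for the whole second after the job is handed in: Square plaques stand in the two free slots (centre within 9 mm across, 18 mm along; 44-56 mm above the underside; under 0.2 rad from upright), packed ones still in theirs, lid under 0.025 rad, both latches under 0.15 rad, arched plaque within 15 mm of its start (all of step 2 and all of step 4 and y of packed_1_mid in the frame of case between 0.051 and 0.075 m and z of packed_1_mid in the frame of case between 0.043 and 0.057 m and y of packed_2_mid in the frame of case between -0.033 and -0.009 m and z of packed_2_mid in the frame of case between 0.043 and 0.057 m and distance of plaque_arch_mid from where it was at the start of the episode below 0.015 m); the robot touches nothing.
It fails at once if the lid is slammed (closing faster than 4 rad/s) (velocity of joint lid below -4 rad/s).
It fails at once if a pot or the tape is pushed more than 40 mm or knocked over (distance of any of tray_pot, blue_pot, bowl_pot, small_pot, tape_roll from where it was at the start of the episode above 0.04 m or angle between any of tray_pot, blue_pot, bowl_pot, small_pot, tape_roll's own z axis and vertical above 0.5 rad).
It fails at once if a packed plaque is lifted out (more than 30 mm from where it stood) (distance of any of packed_1_mid, packed_2_mid from where it was at the start of the episode above 0.03 m).
It also fails if it takes over 72 s, if anything falls off the work surface, if the arm or the gripper's body presses on something with over 40 N, if the wrist force passes 120 N, or if a joint passes its speed limit or range.

ROBOT

A 6-joint arm with a two-finger parallel gripper is mounted at the origin on the work surface. World frame = base frame: x ahead of the robot, y to its left, z up, the work surface at z = 0. Lengths are in m, angles in rad, forces in N, time in s.
With the tool pointing down it reaches from about 0.425 to 0.95 m from the base axis. Payload 3.5 kg.
Tool frame: the origin (TCP) lies on the centre line of the jaws, within the pads' length; the fingertips stand 11 mm ahead of it and the grasp point (between the pads) lies 8 mm behind it; x points along the fingers, y is the direction in which the jaws open and shut, and the axes are right-handed (so a half turn about x gives the same grasp; the last joint's range is limited). The gripper opens to 85 mm and grips with 20 to 120 N. Pads are 22 mm wide; open, the fingers measure 114 mm over their backs; the gripper's body (76 mm by 85 mm) begins 54 mm behind the grasp point. The pads swing forward as they close: fully open they stand 13 mm farther back than shut.
Start: joints at [-1.472, 0.286, 1.577, -0, 1.279, -0.15], TCP at [0.166, -0.654, 0.242] pointing down, gripper open.
Joint ranges: [-2.77, 2.77], [-0.9, 2.22], [0.21, 2.48], [-1.53, 4.67], [0.24, 2.81], [-2.84, 2.84]. Speed limits (rad/s): [2.79, 2.79, 3.14, 3.14, 3.14, 3.14].

INTERFACE

Orientations are given as a unit quaternion [x, y, z, w].
In Python, from plant import ctrl gives the robot as it stands. The module is installed in compiled form; this text tells all that it offers.
- The arm moves only by the tool drive_tool, never from a script. Its argument "series" is a list of rows, each a list of 2 entries, a list of its own where there are three numbers: the shift along the tool's x, y, z in units of 50 mm (1.0 is 50 mm), then the turn, a rotation vector about the tool's x, y, z in degrees. A call has 1 to 5 rows; each row shifts and turns the pose as measured when the row begins, along the tool's axes as they then stand; what a row does not reach is not made up. A row lasts 1/10 s, in which the tool goes at most 50 mm and 8.59 degrees, less where a joint would pass 70% of its speed; a pose out of reach is approached as far as the arm can. A call is refused whole if a number of a shift passes 1 or a number of a turn 8.59, either way. A call with a gripper value outside its range is refused whole. "grip" is the gripper's target within -1 to 1 (fully open at 1, half-way at 0, shut at -1), set as the call begins (left out, the last holds). The fingers move at their own pace and stop on an object; "newtons" is the grip in N (left out, the last holds). Time passes only in rows, so rows that do not move let the fingers close. It gives the time, the measured TCP pose, the force and the opening at its end, in the units of the state.
- ctrl.get_state(): the state, without advancing time (a new reading comes with each control period).
- ctrl.read_camera(name): name is "scene" or "top"; returns a dict with "img" (384x512x3 uint8, red, green, blue), "camera_matrix" (3x3 intrinsics, pixels), "k1" (the pictures are not rectified: a ray, as slopes to the right and down, at radius r is drawn at 1 + k1 r^2 times it, then the intrinsics apply), "R" (3x3) and "t" (3): a world point X has camera coordinates R X + t. Camera axes: x right, y down, z forward; pixel columns grow to the right and rows downward; lengths in m; the calibration is good to about 2 mm. A picture is of the moment at which its call begins. There is no depth.
- ctrl.sign_off(): hands the job in, once; it reports no verdict.
The state is a dict: "time": time; "qpos": joint angles; "dq": joint speeds; "joint_efforts": joint torques, N m; "eef_pos": TCP position; "tcp_rot": TCP orientation; "contact_force": force on the tool from outside, world axes, zero at the start; "wrist_torque": the same for the moment, N m; "opening": opening from 0.0 (shut) to 1.0 (fully open).
Only numpy, scipy, OpenCV 4.12 (cv2) and the standard library are available. Lean on these libraries where they do the work, as an engineer would, in place of code of your own. Each camera call takes 0.05 s, during which the arm holds its last target.

## Working session

There is one attempt and no reset: what is moved stays moved. The work goes in short steps, Python scripts to look and compute and a tool call to move; the robot and the scene stay as the last step left them, time stands still between calls to the robot, and variables do not carry over. Pictures are saved under pics/ and viewed, and the job is handed in when it is done.

Besides the shell and the picture viewer there is one more tool, called after ">>>" by a JSON object that holds its "method" and its "body", one argument or row to a line. drive_tool: Moves the arm, as the interface text tells. Its arguments: {"type":"object","properties":{"series":{"type":"array"},"grip":{"type":"number"},"newtons":{"type":"number"}},"required":["series"]}

```bash
mkdir -p pics; ls
python3 - <<'E'
from plant import ctrl
import cv2,numpy as np
s=ctrl.get_state(); print(s)
for n in("scene","top"):
    c=ctrl.read_camera(n); cv2.imwrite(f"pics/{n}0.png",cv2.resize(c["img"][:,:,::-1],(800,600),interpolation=cv2.INTER_CUBIC))
    cv2.imwrite(f"{n}0_raw.png",c["img"][:,:,::-1])
    print(n,c["camera_matrix"],c["k1"],c["R"],c["t"], -np.array(c["R"]).T@np.array(c["t"]))
E
```

```text
pics
{'time': 0.0, 'qpos': array([-1.47202106e+00,  2.87226413e-01,  1.57819331e+00,  2.04434105e-05,
        1.27857450e+00, -1.50006456e-01]), 'dq': array([ 0.00010124, -0.00076035, -0.00011735, -0.00129942, -0.00307011,
        0.00162248]), 'joint_efforts': array([-6.12711283e-04, -4.05987453e+01, -2.92622656e+01, -1.21829107e-04,
        5.82441251e-03, -9.26067543e-07]), 'eef_pos': array([ 0.16616683, -0.65357595,  0.2408978 ]), 'tcp_rot': array([ 0.70167169,  0.08857746, -0.70161436,  0.0868802 ]), 'contact_force': array([ 0.56170709,  0.36750046, -0.68899278]), 'wrist_torque': array([ 0.04660664, -0.01069041, -0.00651287]), 'opening': 0.9991595490515731}
scene [[444.92559603   0.         262.43932999]
 [  0.         444.92559603 194.9032669 ]
 [  0.           0.           1.        ]] -0.16179918171156793 [[-0.4716625   0.88167453 -0.01358329]
 [ 0.72631143  0.37972196 -0.57295981]
 [-0.5000062  -0.28010936 -0.81947089]] [ 0.31054414 -0.33377277  1.61533317] [1.1965716  0.30541193 1.13669835]
top [[431.93761043   0.         260.54641335]
 [  0.         431.93761043 192.91685599]
 [  0.           0.           1.        ]] -0.053465298125456605 [[ 0.02063212 -0.99929189  0.03146474]
 [-0.98808932 -0.02518078 -0.15180719]
 [ 0.152492   -0.02795787 -0.98790918]] [-0.09636319  0.53975547  1.24325686] [ 0.34572807 -0.04794467  1.31319567]
```

View pics/scene0.png

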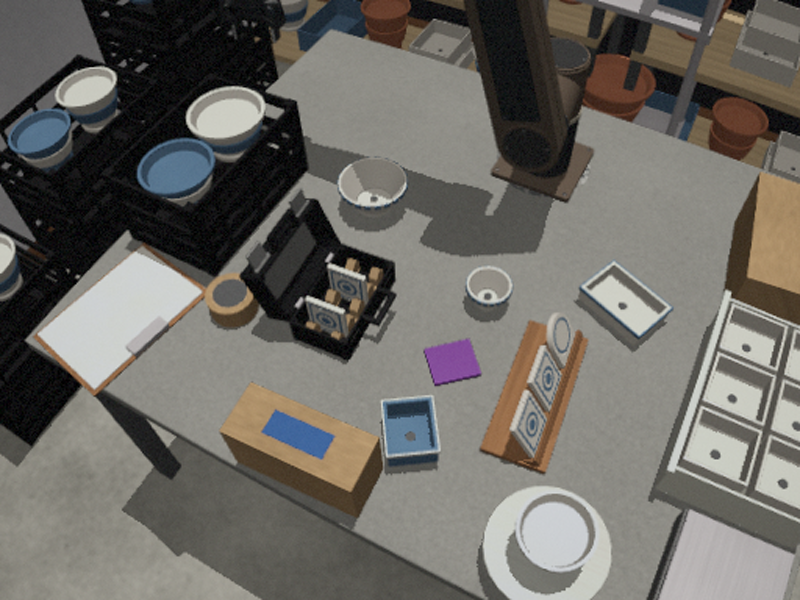

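View pics/top0.png

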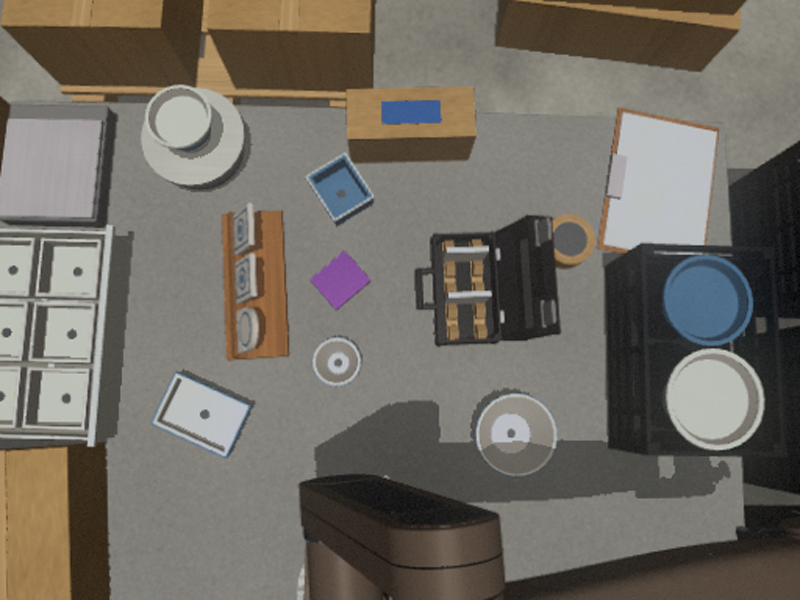

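Run:
```python
import cv2
t=cv2.imread("top0_raw.png"); s=cv2.imread("scene0_raw.png")
a=t[125:235,135:190]; cv2.imwrite("pics/a.png",cv2.resize(a,None,fx=5,fy=5,interpolation=cv2.INTER_CUBIC))
b=t[130:225,255:365]; cv2.imwrite("pics/b.png",cv2.resize(b,None,fx=6,fy=6,interpolation=cv2.INTER_CUBIC))
c=s[195:305,300:385]; cv2.imwrite("pics/c.png",cv2.resize(c,None,fx=5,fy=5,interpolation=cv2.INTER_CUBIC))
d=s[125:230,150:260]; cv2.imwrite("pics/d.png",cv2.resize(d,None,fx=5.5,fy=5.5,interpolation=cv2.INTER_CUBIC))
```

```text
(no output)
```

View pics/a.png

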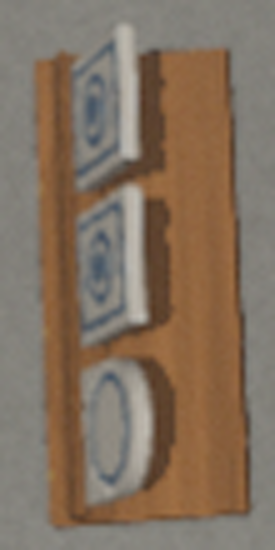

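View pics/b.png

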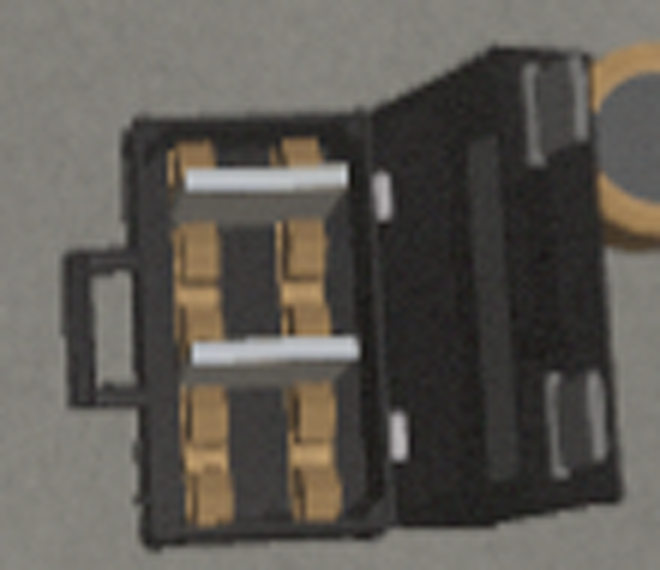

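View pics/c.png

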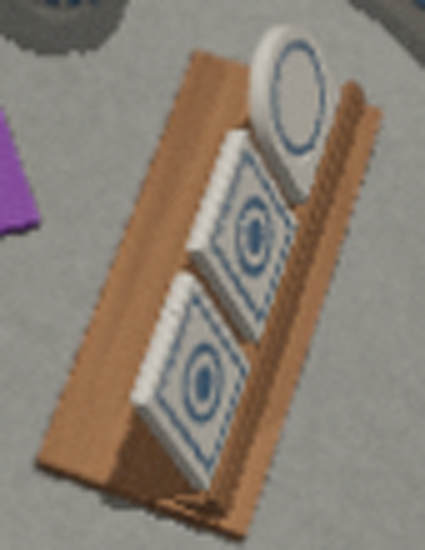

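View pics/d.png

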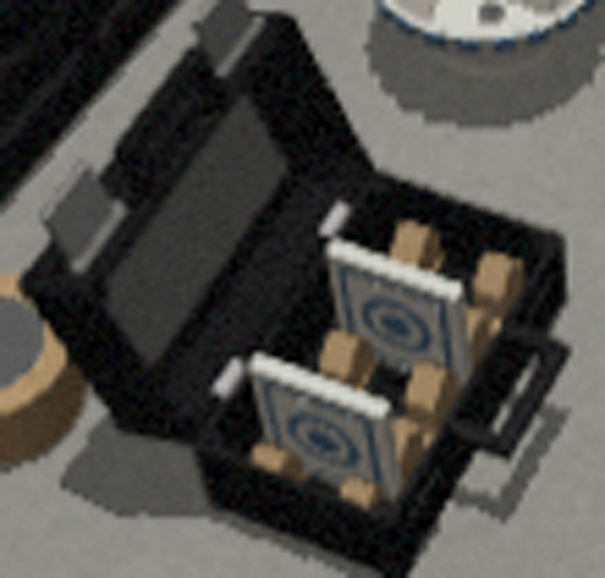

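```bash
cat > h.py <<'E'
import numpy as np,cv2
from scipy.optimize import least_squares
from scipy.spatial.transform import Rotation as Ro
CAM={"scene":dict(K=np.array([[444.92559603,0,262.43932999],[0,444.92559603,194.9032669],[0,0,1]]),k1=-0.16179918171156793,
R=np.array([[-0.4716625,0.88167453,-0.01358329],[0.72631143,0.37972196,-0.57295981],[-0.5000062,-0.28010936,-0.81947089]]),t=np.array([0.31054414,-0.33377277,1.61533317])),
"top":dict(K=np.array([[431.93761043,0,260.54641335],[0,431.93761043,192.91685599],[0,0,1]]),k1=-0.053465298125456605,
R=np.array([[0.02063212,-0.99929189,0.03146474],[-0.98808932,-0.02518078,-0.15180719],[0.152492,-0.02795787,-0.98790918]]),t=np.array([-0.09636319,0.53975547,1.24325686]))}
def proj(n,X):
    c=CAM[n]; X=np.atleast_2d(X).astype(float)
    p,_=cv2.projectPoints(X,cv2.Rodrigues(c["R"])[0],c["t"],c["K"],np.array([c["k1"],0,0,0.])); return p[:,0]
def ray(n,uv):
    c=CAM[n]; q=cv2.undistortPoints(np.array(uv,float).reshape(-1,1,2),c["K"],np.array([c["k1"],0,0,0.]))[:,0]
    d=np.c_[q,np.ones(len(q))]@c["R"]; return -c["R"].T@c["t"],d
def onz(n,uv,z):
    o,d=ray(n,uv); return o+d*((z-o[2])/d[:,2])[:,None]
def tri(a,b):
    o1,d1=ray("top",[a]);o2,d2=ray("scene",[b])
    A=np.c_[d1[0],-d2[0]];s=np.linalg.lstsq(A,o2-o1,rcond=None)[0]
    p,q=o1+s[0]*d1[0],o2+s[1]*d2[0]; return (p+q)/2,np.linalg.norm(p-q)
def T(x,y,yaw,z=0):
    M=np.eye(4);M[:3,:3]=Ro.from_euler("z",yaw).as_matrix();M[:3,3]=[x,y,z];return M
def ap(M,P): return np.atleast_2d(P)@M[:3,:3].T+M[:3,3]
def raw(p,f,off): return (np.array(p,float)+.5)/f-.5+np.array(off)
E
cat > m.py <<'E'
from h import *
ca=lambda P:raw(P,5,(135,125)); cb=lambda P:raw(P,6,(255,130)); cc=lambda P:raw(P,5,(300,195)); cd=lambda P:raw(P,5.5,(150,125))
def fit(obs,x0):
    def f(p):
        M=T(*p);return np.concatenate([(proj(n,ap(M,X))-uv).ravel() for n,X,uv in obs])
    r=least_squares(f,x0,loss="soft_l1");print(np.round(r.x,4));
    for n,X,uv in obs: print(n,np.round(proj(n,ap(T(*r.x),X))-uv,2).tolist())
    return r.x
# stand: x=+-60, y=+-145, z 14.  top far = y -145
Pst=np.array([[-.06,-.145,.014],[-.06,.145,.014]])
print("stand")
st=fit([("top",Pst,ca([[228,50],[248,514]])),("scene",np.array([[-.06,.145,.014],[-.06,-.145,.014],[.06,-.145,.014]]),cc([[195,52],[38,465],[245,535]]))],[.5,.3,np.pi/2])
print("case")
Pc=np.array([[-.06,.105,.058],[.06,.105,.058],[.06,-.105,.058],[-.06,-.105,.058]])
Pt=np.array([[0,.063,.096],[0,-.021,.096]])
Ps=np.array([[.04,.063,.096],[-.04,.063,.096],[.04,-.021,.096],[-.04,-.021,.096]])
cs=fit([("top",Pc,cb([[133,120],[370,112],[390,535],[146,547]])),("top",Pt,cb([[266,179],[275,350]])),
 ("scene",Ps,cd([[252,360],[390,408],[332,246],[465,290]]))],[.5,-.15,-np.pi/2])
np.savez("pose.npz",st=st,cs=cs)
# overlay
t=cv2.imread("top0_raw.png");s=cv2.imread("scene0_raw.png")
M=T(*st);C=T(*cs)
def box(M,a,b):
    return [ap(M,[[x,y,z]])[0] for x in(a[0],b[0]) for y in(a[1],b[1]) for z in(a[2],b[2])]
E=[(0,1),(0,2),(0,4),(1,3),(1,5),(2,3),(2,6),(3,7),(4,5),(4,6),(5,7),(6,7)]
def draw(img,n,f,pts,col):
    p=proj(n,np.array(pts))
    for i,j in E: cv2.line(img,tuple(np.int32(((p[i]+.5)*f-.5)*8)),tuple(np.int32(((p[j]+.5)*f-.5)*8)),col,1,cv2.LINE_AA,3)
def PM(M,ys):
    # plaque frame on stand: foot at ledge; leaning 30deg top to -x
    L=np.eye(4);a=np.radians(-30);L[:3,:3]=Ro.from_euler("y",a).as_matrix();L[:3,3]=[0,ys,0];return L
if __name__=="__main__":
  for n,img in(("top",t),("scene",s)):
    f=5;g=cv2.resize(img,None,fx=f,fy=f,interpolation=cv2.INTER_CUBIC)
    draw(g,n,f,box(M,(-.06,-.145,0),(.06,.145,.014)),(0,255,0))
    draw(g,n,f,box(C,(-.06,-.105,0),(.06,.105,.058)),(0,255,0))
    for y in(.063,-.021): draw(g,n,f,box(C,(-.04,y-.005,.006),(.04,y+.005,.096)),(0,0,255))
    for y in(.021,-.063): draw(g,n,f,box(C,(-.036,y-.0065,.006),(.036,y+.0065,.028)),(255,255,0))
    for k,(P) in enumerate((ap(M,[0,0,.03])[0],ap(C,[.02,0,.05])[0])):
        u=proj(n,P)[0]*f; x,y=np.int32(u); cv2.imwrite(f"pics/o_{n}{k}.png",g[max(0,y-290):y+290,max(0,x-350):x+350])
E
python3 m.py
```

```text
stand
[0.574  0.2164 1.6676]
top [[-0.8, -0.44], [-0.23, 0.15]]
scene [[-0.27, -0.68], [-0.68, -0.74], [0.21, 0.6]]
case
[ 0.5699 -0.1936 -1.518 ]
top [[-0.36, 0.09], [-0.04, 0.53], [0.33, -0.31], [0.18, -1.09]]
top [[-0.43, 0.59], [-0.59, 0.7]]
scene [[0.3, -0.34], [-0.55, 0.43], [-0.21, -0.38], [-0.67, 0.44]]
```

View pics/o_top0.png

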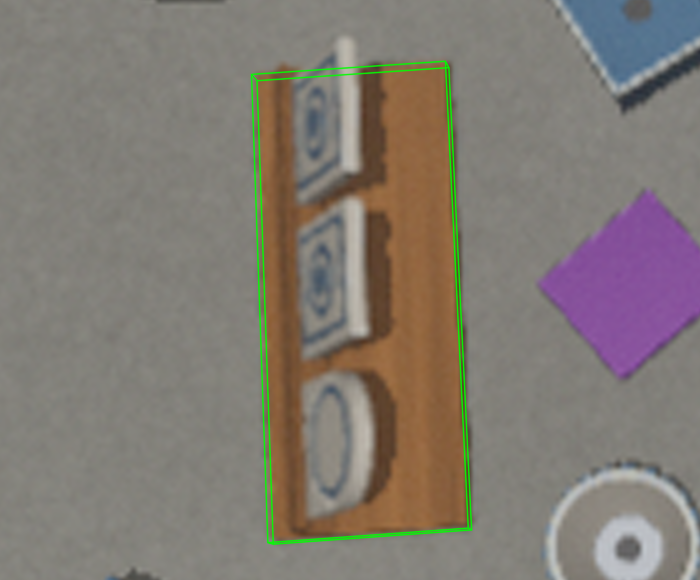

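View pics/o_scene0.png

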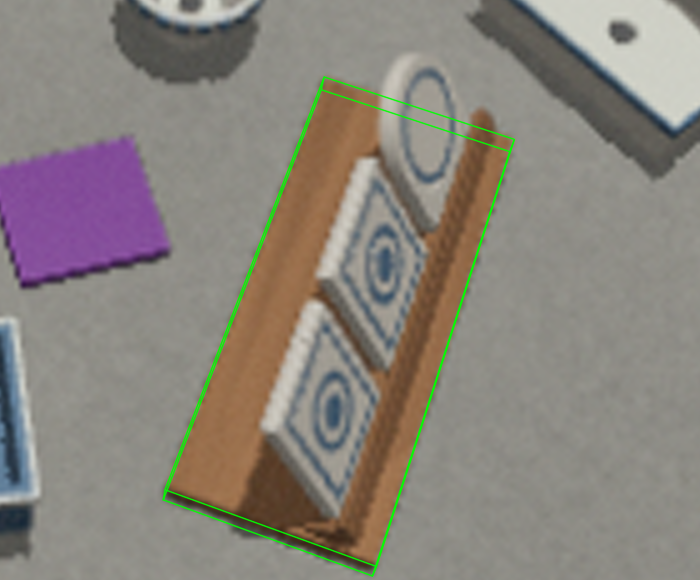

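View pics/o_top1.png

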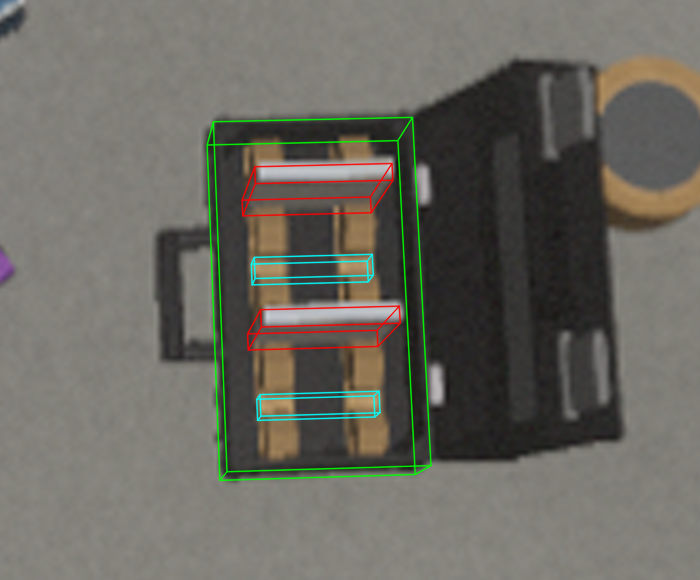

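View pics/o_scene1.png

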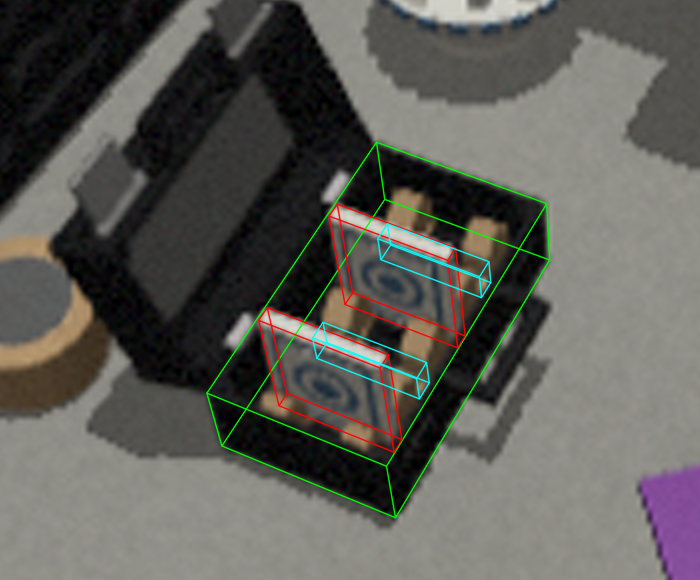

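Run:
```python
import cv2,numpy as np
t=cv2.imread("top0_raw.png"); s=cv2.imread("scene0_raw.png")
a=t[126:198,146:170]; c=s[216:296,322:362]
A=cv2.resize(a,None,fx=8,fy=8,interpolation=cv2.INTER_CUBIC);C=cv2.resize(c,None,fx=8,fy=8,interpolation=cv2.INTER_CUBIC)
W=np.zeros((640,620,3),np.uint8);W[:A.shape[0],:A.shape[1]]=A;W[:640,260:580]=C
cv2.imwrite("pics/z.png",W)
```

```text
(no output)
```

View pics/z.png

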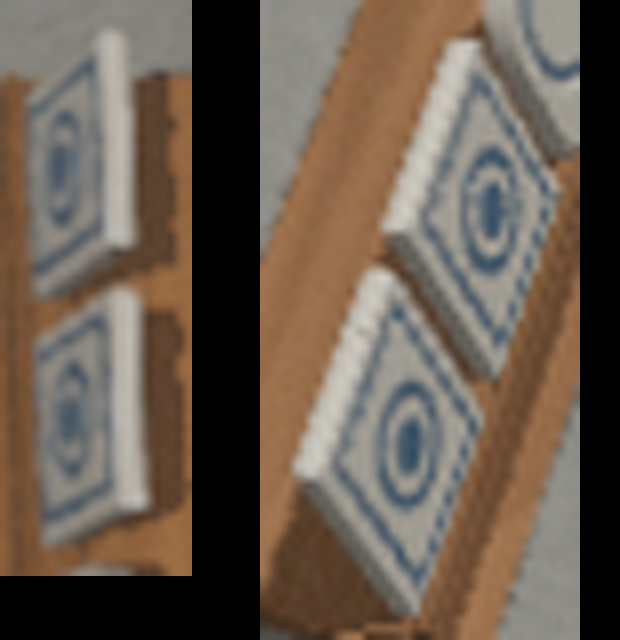

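```bash
cat > p.py <<'E'
from h import *
za=lambda P:raw(P,8,(146,126)); zc=lambda P:raw(np.array(P)-[260,0],8,(322,216))
S=T(*np.load("pose.npz")["st"]);Si=np.linalg.inv(S)
for nm,a,c in(("A far",(112,30),(306,474)),("A near",(119,248),(381,272)),("B far",(125,290),(397,231)),("B near",(133,510),(467,43))):
    p,e=tri(za(a),zc(c)); print(nm,np.round(p,4),round(e,4),"stand",np.round(ap(Si,p)[0],4))
E
python3 p.py
```

```text
A far [0.7097 0.2138 0.1068] 0.0018 stand [-0.0157 -0.1348  0.1068]
A near [0.6302 0.2067 0.1034] 0.0007 stand [-0.015  -0.0551  0.1034]
B far [0.6144 0.2046 0.104 ] 0.0028 stand [-0.0157 -0.0392  0.104 ]
B near [0.5353 0.1975 0.1028] 0.0029 stand [-0.015   0.0403  0.1028]
```

```bash
cat > plan.py <<'E'
from h import *
d=np.load("pose.npz");S=T(*d["st"]);C=T(*d["cs"])
def rot(x,y):
    x=np.array(x)/np.linalg.norm(x);y=np.array(y)-np.dot(y,x)*x;y/=np.linalg.norm(y);return np.c_[x,y,np.cross(x,y)]
def stand_pose(ys,depth,sgn):  # depth: TCP below plaque top along plane
    pz=S[:3,:3]@[-.5,0,.8660];n=S[:3,:3]@[.866,0,.5]
    top=ap(S,[-.0153,ys,.1055])[0]
    return top-depth*pz,rot(-pz,sgn*n)
def case_pose(x,y,z,sgn,up=0):
    return ap(C,[x,y,z])[0],rot([0,0,-1],sgn*(C[:3,:3]@[0,1,0]))
def delta(p,R,pos,q):  # remaining in tool axes: shift (units 50mm), rotvec deg
    R0=Ro.from_quat(q).as_matrix()
    return R0.T@(p-pos)/.05, np.degrees(Ro.from_matrix(R0.T@R).as_rotvec())
def show(p,R):
    from plant import ctrl
    s=ctrl.get_state();a,b=delta(p,R,s["eef_pos"],s["tcp_rot"])
    print("t",round(s["time"],2),"pos",np.round(s["eef_pos"],4),"tgt",np.round(p,4),"shift",np.round(a,3),"turn",np.round(b,2),"F",np.round(s["contact_force"],1),"op",round(s["opening"],3),"q",np.round(s["qpos"],2))
E
python3 - <<'E'
from plan import *
s=Ro.from_quat([.70167169,.08857746,-.70161436,.0868802]).as_matrix();print(np.round(s,3))
for sg in(1,-1):
    show(*stand_pose(0,.02,sg));show(*stand_pose(-.095,.02,sg));show(*case_pose(0,.021,.09,sg))
E
```

```text
[[-0.     0.246 -0.969]
 [ 0.002 -0.969 -0.246]
 [-1.    -0.002 -0.   ]]
t 0.1 pos [ 0.1662 -0.6536  0.2411] tgt [0.5745 0.2111 0.0882] shift [  3.093 -14.745 -12.172] turn [-165.76   44.23    3.37] F [ 0.4  0.5 -0.8] op 1.003 q [-1.47  0.29  1.58  0.    1.28 -0.15]
t 0.1 pos [ 0.1662 -0.6536  0.2411] tgt [0.669  0.2203 0.0882] shift [  3.093 -14.457 -14.05 ] turn [-165.76   44.23    3.37] F [ 0.4  0.5 -0.8] op 1.003 q [-1.47  0.29  1.58  0.    1.28 -0.15]
t 0.1 pos [ 0.1662 -0.6536  0.2411] tgt [ 0.5909 -0.1925  0.09  ] shift [  3.039  -6.84  -10.502] turn [-78.77  -0.1    0.09] F [ 0.4  0.5 -0.8] op 1.003 q [-1.47  0.29  1.58  0.    1.28 -0.15]
t 0.1 pos [ 0.1662 -0.6536  0.2411] tgt [0.5745 0.2111 0.0882] shift [  3.093 -14.745 -12.172] turn [  8.51   2.27 -29.82] F [ 0.4  0.5 -0.8] op 1.003 q [-1.47  0.29  1.58  0.    1.28 -0.15]
t 0.1 pos [ 0.1662 -0.6536  0.2411] tgt [0.669  0.2203 0.0882] shift [  3.093 -14.457 -14.05 ] turn [  8.51   2.27 -29.82] F [ 0.4  0.5 -0.8] op 1.003 q [-1.47  0.29  1.58  0.    1.28 -0.15]
t 0.1 pos [ 0.1662 -0.6536  0.2411] tgt [ 0.5909 -0.1925  0.09  ] shift [  3.039  -6.84  -10.502] turn [1.0123e+02 9.0000e-02 1.0000e-01] F [ 0.4  0.5 -0.8] op 1.003 q [-1.47  0.29  1.58  0.    1.28 -0.15]
```

>>> {"method": "drive_tool", "body": {
  "series": [
    [[-0.06, -0.67, -0.72], [0.8, 0, 0]],
    [[-0.06, -0.67, -0.72], [0.8, 0, 0]],
    [[-0.06, -0.67, -0.72], [0.8, 0, 0]],
    [[-0.06, -0.67, -0.72], [0.8, 0, 0]],
    [[-0.06, -0.67, -0.72], [0.8, 0, 0]]
  ],
  "grip": 1,
  "newtons": 40
}}

```text
time: 0.6
eef_pos: [0.3041, -0.4488, 0.251]
tcp_rot: [-0.704, -0.062, 0.705, -0.055]
contact_force: [0.1, -0.1, 0.4]
opening: 0.996
```

>>> {"method": "drive_tool", "body": {
  "series": [
    [[-0.06, -0.71, -0.69], [0.8, 0, 0]],
    [[-0.06, -0.71, -0.69], [0.8, 0, 0]],
    [[-0.04, -0.71, -0.69], [0.8, 0, 0]],
    [[-0.04, -0.71, -0.69], [0.8, 0, 0]],
    [[-0.04, -0.71, -0.69], [0.8, 0, 0]]
  ]
}}

```text
time: 1.1
eef_pos: [0.4495, -0.2459, 0.2628]
tcp_rot: [-0.705, -0.036, 0.707, -0.028]
contact_force: [-0.1, -0.6, -1.1]
opening: 1.0
```

Run:
```python
from plan import *
show(*stand_pose(-.095,-.06,-1))
```

```text
t 1.1 pos [ 0.4495 -0.2459  0.2628] tgt [0.6729 0.1805 0.1575] shift [ 2.191 -8.063 -5.227] turn [ -0.37   0.03 -29.33] F [-0.1 -0.6 -1.1] op 1.0 q [-0.7  -0.09  1.94  0.01  1.3   0.78]
```

>>> {"method": "drive_tool", "body": {
  "series": [
    [[0, -0.83, -0.54], [0, 0, 0]],
    [[0, -0.83, -0.54], [0, 0, 0]],
    [[0, -0.83, -0.54], [0, 0, 0]],
    [[0.1, -0.83, -0.54], [0, 0, -4]],
    [[0.1, -0.83, -0.54], [0, 0, -6]]
  ]
}}

```text
time: 1.6
eef_pos: [0.5636, -0.0227, 0.2579]
tcp_rot: [-0.699, -0.101, 0.707, 0.034]
contact_force: [0.2, 0.6, 0.9]
opening: 1.002
```

Run:
```python
from plan import *
show(*stand_pose(-.095,-.06,-1))
```

```text
t 1.6 pos [ 0.5636 -0.0227  0.2579] tgt [0.6729 0.1805 0.1575] shift [ 2.696 -3.389 -2.563] turn [ -0.15   0.05 -19.06] F [0.2 0.6 0.9] op 1.002 q [-0.3   0.05  1.82  0.18  1.35  1.13]
```

>>> {"method": "drive_tool", "body": {
  "series": [
    [[0.55, -0.62, -0.5], [0, 0, -5]],
    [[0.55, -0.62, -0.5], [0, 0, -5]],
    [[0.6, -0.58, -0.5], [0, 0, -5]],
    [[0.6, -0.56, -0.5], [0, 0, -4]],
    [[0.6, -0.56, -0.5], [0, 0, 0]]
  ],
  "grip": 0
}}

```text
time: 2.1
eef_pos: [0.6734, 0.1826, 0.1737]
tcp_rot: [-0.672, -0.218, 0.69, 0.155]
contact_force: [1.0, 0.1, -0.1]
opening: 0.498
```

Run:
```python
from plan import *
show(*stand_pose(-.095,-.06,-1))
show(*stand_pose(-.095,.02,-1))
from plant import ctrl
for n in("scene","top"):
    c=ctrl.read_camera(n); cv2.imwrite(f"{n}1_raw.png",c["img"][:,:,::-1])
s=cv2.imread("scene1_raw.png")[180:300,290:390];t=cv2.imread("top1_raw.png")[100:240,120:220]
cv2.imwrite("pics/g1.png",np.hstack([cv2.resize(s,(400,480),interpolation=cv2.INTER_CUBIC),cv2.resize(t,(343,480),interpolation=cv2.INTER_CUBIC)]))
```

```text
t 2.1 pos [0.6734 0.1826 0.1737] tgt [0.6729 0.1805 0.1575] shift [0.259 0.202 0.013] turn [-0.22 -0.04  0.68] F [ 1.   0.1 -0.1] op 0.498 q [-0.06  0.4   1.62  0.56  1.26  1.21]
t 2.1 pos [0.6734 0.1826 0.1737] tgt [0.669  0.2203 0.0882] shift [1.859 0.221 0.015] turn [-0.22 -0.04  0.68] F [ 1.   0.1 -0.1] op 0.498 q [-0.06  0.4   1.62  0.56  1.26  1.21]
```

View pics/g1.png

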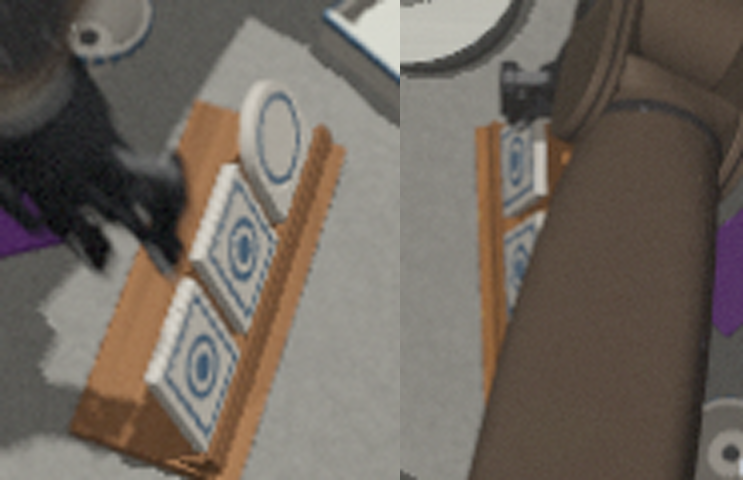

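>>> {"method": "drive_tool", "body": {
  "series": [
    [[0.4, 0.21, 0.02], [-0.2, 0, 0.6]],
    [[0.8, 0, 0], [0, 0, 0]],
    [[0.65, 0, 0], [0, 0, 0]],
    [[0, 0, 0], [0, 0, 0]]
  ]
}}

```text
time: 2.6
eef_pos: [0.6672, 0.2251, 0.0839]
tcp_rot: [-0.672, -0.218, 0.692, 0.147]
contact_force: [0.1, -0.0, -0.3]
opening: 0.503
```

Run:
```python
from plan import *
show(*stand_pose(-.095,.02,-1))
from plant import ctrl
c=ctrl.read_camera("scene"); s=c["img"][180:300,290:390,::-1]
cv2.imwrite("pics/g2.png",cv2.resize(s,None,fx=5,fy=5,interpolation=cv2.INTER_CUBIC))
```

```text
t 2.6 pos [0.6672 0.2251 0.0839] tgt [0.669  0.2203 0.0882] shift [-0.124  0.043 -0.026] turn [ 0.38  0.31 -0.02] F [ 0.1 -0.  -0.3] op 0.503 q [0.01 0.51 1.65 0.59 1.11 1.17]
```

View pics/g2.png

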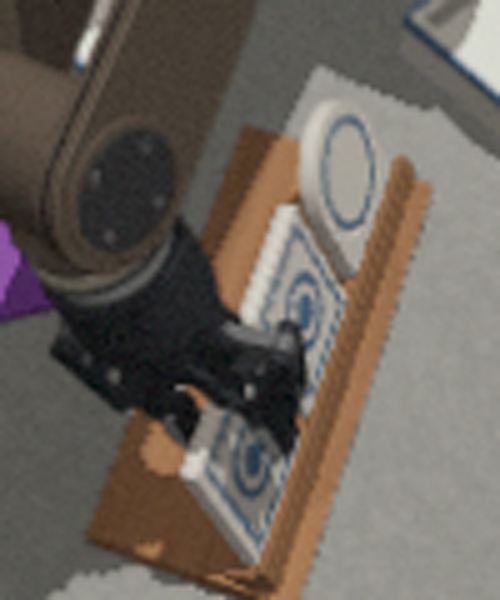

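>>> {"method": "drive_tool", "body": {
  "series": [
    [[-0.14, 0.04, 0], [0.4, 0.3, 0]],
    [[0, 0, 0], [0, 0, 0]],
    [[0, 0, 0], [0, 0, 0]],
    [[0, 0, 0], [0, 0, 0]]
  ],
  "grip": -1,
  "newtons": 60
}}

```text
time: 3.05
eef_pos: [0.6729, 0.215, 0.0978]
tcp_rot: [-0.678, -0.214, 0.687, 0.149]
contact_force: [0.4, -0.7, -2.9]
opening: 0.107
```

Run:
```python
from plan import *
show(*stand_pose(-.095,.02,-1))
```

```text
t 3.05 pos [0.6729 0.215  0.0978] tgt [0.669  0.2203 0.0882] shift [ 0.222 -0.002  0.07 ] turn [ 0.12 -0.75 -0.19] F [ 0.4 -0.7 -2.9] op 0.107 q [-0.01  0.49  1.65  0.58  1.12  1.18]
```

>>> {"method": "drive_tool", "body": {
  "series": [
    [[-0.5, 0, 0], [0, 0, 0]],
    [[-0.9, 0, 0], [0, 0, 0]],
    [[-0.9, 0, 0], [0, 0, 0]],
    [[-0.9, 0, 0], [0, 0, 0]]
  ]
}}

```text
time: 3.45
eef_pos: [0.6732, 0.1353, 0.2313]
tcp_rot: [-0.671, -0.214, 0.693, 0.15]
contact_force: [0.5, -0.2, -2.2]
opening: 0.104
```

Run:
```python
from plan import *
show(*stand_pose(-.095,.02,-1))
show(*case_pose(0,.021,.15,1))
from plant import ctrl
c=ctrl.read_camera("scene"); s=c["img"][150:300,270:390,::-1]
cv2.imwrite("pics/g3.png",cv2.resize(s,None,fx=4,fy=4,interpolation=cv2.INTER_CUBIC))
```

```text
t 3.45 pos [0.6732 0.1353 0.2313] tgt [0.669  0.2203 0.0882] shift [ 3.327 -0.047 -0.099] turn [-0.22  0.31 -0.1 ] F [ 0.5 -0.2 -2.2] op 0.104 q [-0.12  0.34  1.58  0.52  1.37  1.21]
t 3.45 pos [0.6732 0.1353 0.2313] tgt [ 0.5909 -0.1925  0.15  ] shift [-1.753  6.339  2.258] turn [-85.45 -22.51  24.09] F [ 0.5 -0.2 -2.2] op 0.104 q [-0.12  0.34  1.58  0.52  1.37  1.21]
```

View pics/g3.png

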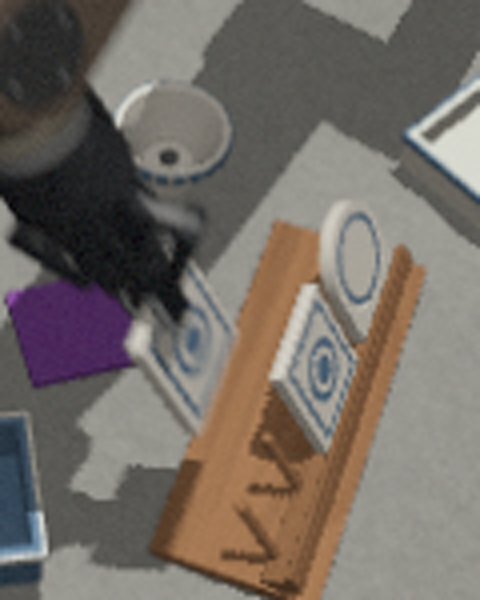

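```bash
cat >> plan.py <<'E'
def path(p,R,n):
    from plant import ctrl
    s=ctrl.get_state();R0=Ro.from_quat(s["tcp_rot"]);rv=(R0.inv()*Ro.from_matrix(R)).as_rotvec()/n;d=(p-s["eef_pos"])/n/.05
    print("t",round(s["time"],2),"turn/row",np.round(np.degrees(rv),2))
    for i in range(n): print(i,np.round((R0*Ro.from_rotvec(rv*i)).inv().apply(d),2).tolist())
E
python3 -c "
from plan import *
path(*case_pose(0,.021,.215,1),11)"
```

```text
t 3.5 turn/row [-7.77 -2.09  2.12]
0 [-0.24, 0.52, 0.21]
1 [-0.22, 0.49, 0.29]
2 [-0.19, 0.46, 0.36]
3 [-0.16, 0.41, 0.43]
4 [-0.13, 0.35, 0.48]
5 [-0.1, 0.29, 0.53]
6 [-0.07, 0.22, 0.57]
7 [-0.04, 0.14, 0.59]
8 [-0.01, 0.06, 0.61]
9 [0.01, -0.02, 0.61]
10 [0.03, -0.11, 0.6]
```

>>> {"method": "drive_tool", "body": {
  "series": [
    [[-0.24, 0.52, 0.21], [-7.8, -2.1, 2.1]],
    [[-0.22, 0.49, 0.29], [-7.8, -2.1, 2.1]],
    [[-0.19, 0.46, 0.36], [-7.8, -2.1, 2.1]],
    [[-0.16, 0.41, 0.43], [-7.8, -2.1, 2.1]],
    [[-0.13, 0.35, 0.48], [-7.8, -2.1, 2.1]]
  ]
}}

```text
time: 4.0
eef_pos: [0.6405, -0.0224, 0.2362]
tcp_rot: [0.641, 0.383, -0.64, 0.179]
contact_force: [0.6, -1.2, -2.6]
opening: 0.101
```

>>> {"method": "drive_tool", "body": {
  "series": [
    [[-0.1, 0.29, 0.53], [-7.8, -2.1, 2.1]],
    [[-0.07, 0.22, 0.57], [-7.8, -2.1, 2.1]],
    [[-0.04, 0.14, 0.59], [-7.8, -2.1, 2.1]],
    [[-0.01, 0.06, 0.61], [-7.8, -2.1, 2.1]],
    [[0.01, -0.02, 0.61], [-7.8, -2.1, 2.1]]
  ]
}}

```text
time: 4.5
eef_pos: [0.6048, -0.1774, 0.2255]
tcp_rot: [0.512, 0.5, -0.507, 0.48]
contact_force: [1.0, 0.1, -2.3]
opening: 0.104
```

```bash
python3 -c "
from plan import *
show(*case_pose(0,.021,.215,1))"
```

```text
t 4.5 pos [ 0.6048 -0.1774  0.2255] tgt [ 0.5909 -0.1925  0.215 ] shift [ 0.206 -0.262  0.319] turn [-5.24 -1.46  0.8 ] F [ 1.   0.1 -2.3] op 0.104 q [-0.45  0.21  1.7   0.02  1.26 -0.42]
```

>>> {"method": "drive_tool", "body": {
  "series": [
    [[0.05, -0.26, 0.32], [-5.2, -1.5, 0.8]],
    [[0, 0, 0], [0, 0, 0]]
  ]
}}

```text
time: 4.7
eef_pos: [0.5889, -0.1961, 0.2224]
tcp_rot: [0.486, 0.512, -0.487, 0.514]
contact_force: [0.8, 0.2, -2.5]
opening: 0.101
```

```bash
python3 -c "
from plan import *
from plant import ctrl
show(*case_pose(0,.021,.215,1))
for n in('scene','top'): cv2.imwrite(n+'4_raw.png',ctrl.read_camera(n)['img'][:,:,::-1])
show(*case_pose(0,.021,.215,1))
s=cv2.imread('scene4_raw.png')[110:240,150:270];t=cv2.imread('top4_raw.png')[100:230,260:360]
cv2.imwrite('pics/g4.png',np.hstack([cv2.resize(s,None,fx=4,fy=4,interpolation=cv2.INTER_CUBIC),cv2.resize(t,None,fx=3,fy=4,interpolation=cv2.INTER_CUBIC)]))
"
```

```text
t 4.7 pos [ 0.5889 -0.1961  0.2224] tgt [ 0.5909 -0.1925  0.215 ] shift [ 0.148  0.043 -0.069] turn [ 0.01  0.11 -0.01] F [ 0.8  0.2 -2.5] op 0.101 q [-0.48  0.18  1.74 -0.    1.22 -0.54]
t 4.8 pos [ 0.5906 -0.1949  0.2231] tgt [ 0.5909 -0.1925  0.215 ] shift [ 0.163  0.008 -0.047] turn [-0.03  0.09 -0.13] F [-0.3  0.1 -2.4] op 0.102 q [-0.48  0.19  1.73 -0.    1.22 -0.53]
```

View pics/g4.png

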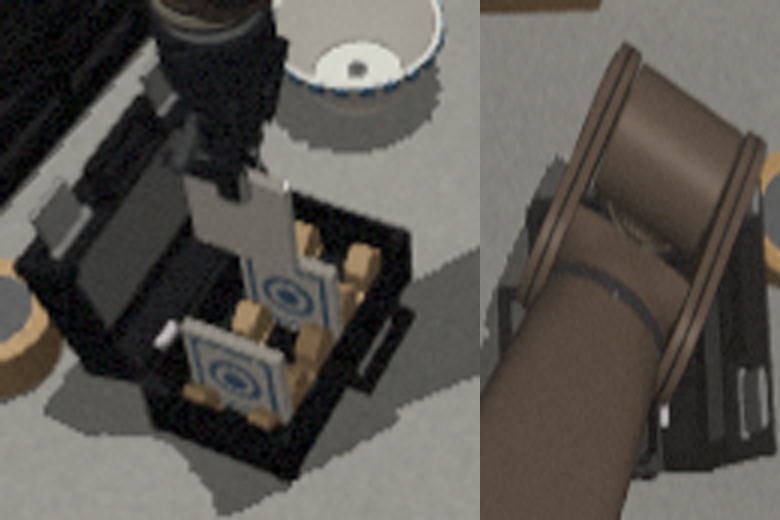

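```bash
python3 -c "
from plan import *
p=np.array([.5906,-.1949,.2231]);R=C[:3,:3]
img=cv2.resize(cv2.imread('scene4_raw.png')[110:240,150:270],None,fx=5,fy=5,interpolation=cv2.INTER_CUBIC)
def ln(pts,col):
    q=(proj('scene',pts)-[150,110]+.5)*5-.5
    cv2.polylines(img,[np.int32(q*8)],True,col,1,cv2.LINE_AA,3)
for dx in(-.005,.005):
    ln([p+R@[a,dx,b] for a,b in((-.04,.009),(.04,.009),(.04,-.081),(-.04,-.081))],(0,255,0))
    for y in(.063,-.021): ln(ap(C,[[a,y+dx,b] for a,b in((-.04,.006),(.04,.006),(.04,.096),(-.04,.096))]),(0,0,255))
cv2.imwrite('pics/g5.png',img)"
```

```text
(no output)
```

View pics/g5.png

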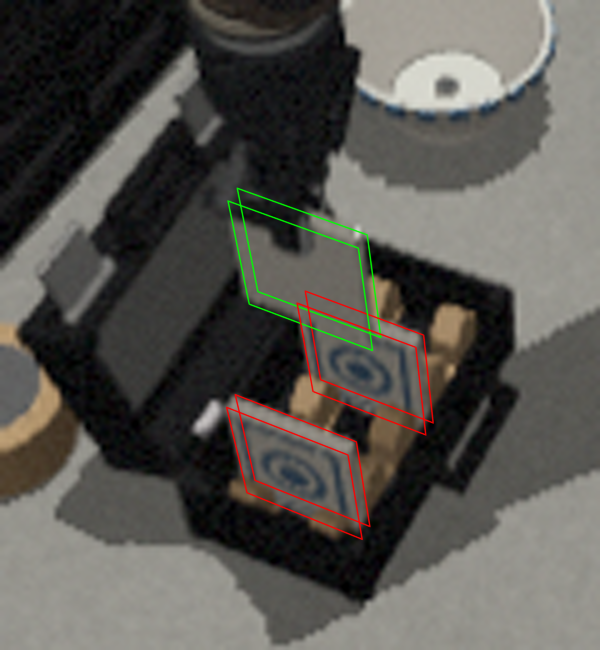

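>>> {"method": "drive_tool", "body": {
  "series": [
    [[0.4, 0.0, -0.04], [0, 0, 0]],
    [[0.6, 0, 0], [0, 0, 0]],
    [[0.5, 0, 0], [0, 0, 0]],
    [[0.2, 0, 0], [0, 0, 0]],
    [[0, 0, 0], [0, 0, 0]]
  ]
}}

```text
time: 5.3
eef_pos: [0.596, -0.1894, 0.1392]
tcp_rot: [0.49, 0.51, -0.485, 0.515]
contact_force: [-0.7, -0.6, -2.2]
opening: 0.105
```

```bash
python3 -c "
from plan import *
show(*case_pose(0,.021,.087,1))"
```

```text
t 5.3 pos [ 0.596  -0.1894  0.1392] tgt [ 0.5909 -0.1925  0.087 ] shift [ 1.043 -0.115  0.057] turn [-0.23  0.01 -0.57] F [-0.7 -0.6 -2.2] op 0.105 q [-0.47  0.28  1.79  0.01  1.07 -0.52]
```

>>> {"method": "drive_tool", "body": {
  "series": [
    [[0.1, -0.11, 0.06], [-0.2, 0, -0.5]],
    [[0, 0, 0], [0, 0, 0]]
  ]
}}

```text
time: 5.5
eef_pos: [0.5917, -0.1925, 0.1356]
tcp_rot: [0.487, 0.512, -0.486, 0.514]
contact_force: [0.0, 0.5, -1.8]
opening: 0.102
```

```bash
python3 -c "
from plan import *
from plant import ctrl
show(*case_pose(0,.021,.087,1))
cv2.imwrite('pics/g6.png',cv2.resize(ctrl.read_camera('scene')['img'][110:240,150:270,::-1],None,fx=5,fy=5,interpolation=cv2.INTER_CUBIC))
show(*case_pose(0,.021,.087,1))"
```

```text
t 5.5 pos [ 0.5917 -0.1925  0.1356] tgt [ 0.5909 -0.1925  0.087 ] shift [ 0.972 -0.019 -0.001] turn [ 0.02  0.05 -0.14] F [ 0.   0.5 -1.8] op 0.102 q [-0.48  0.28  1.79  0.    1.07 -0.53]
t 5.55 pos [ 0.5926 -0.1927  0.1366] tgt [ 0.5909 -0.1925  0.087 ] shift [ 0.992 -0.038 -0.007] turn [ 0.01  0.1  -0.28] F [ 0.5  0.3 -2.9] op 0.097 q [-0.48  0.28  1.79  0.    1.07 -0.53]
```

View pics/g6.png

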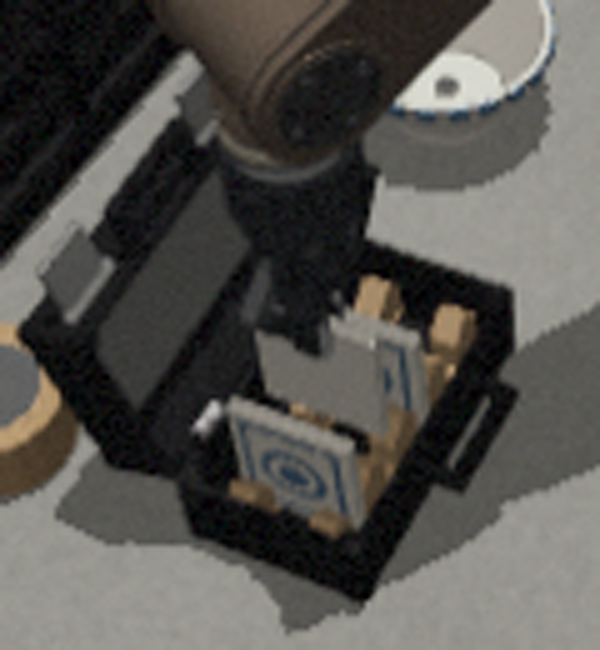

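>>> {"method": "drive_tool", "body": {
  "series": [
    [[0.3, -0.03, 0], [0, 0, 0]],
    [[0.3, 0, 0], [0, 0, 0]],
    [[0.2, 0, 0], [0, 0, 0]],
    [[0, 0, 0], [0, 0, 0]]
  ]
}}

```text
time: 5.95
eef_pos: [0.5922, -0.1952, 0.0994]
tcp_rot: [0.486, 0.51, -0.486, 0.517]
contact_force: [0.3, 0.4, -3.5]
opening: 0.105
```

```bash
python3 -c "
from plan import *
show(*case_pose(0,.021,.087,1))"
```

```text
t 5.95 pos [ 0.5922 -0.1952  0.0994] tgt [ 0.5909 -0.1925  0.087 ] shift [ 0.247 -0.024 -0.056] turn [ 0.08  0.37 -0.35] F [ 0.3  0.4 -3.5] op 0.105 q [-0.48  0.32  1.81 -0.    1.   -0.53]
```

>>> {"method": "drive_tool", "body": {
  "series": [
    [[0.15, -0.02, -0.03], [0, 0, -0.3]],
    [[0.1, 0, 0], [0, 0, 0]],
    [[0, 0, 0], [0, 0, 0]]
  ]
}}

```text
time: 6.25
eef_pos: [0.5914, -0.1939, 0.085]
tcp_rot: [0.485, 0.511, -0.488, 0.515]
contact_force: [-0.6, -0.9, 0.5]
opening: 0.1
```

```bash
python3 -c "
from plan import *
from plant import ctrl
show(*case_pose(0,.021,.087,1))
cv2.imwrite('pics/g7.png',cv2.resize(ctrl.read_camera('scene')['img'][110:240,150:270,::-1],None,fx=5,fy=5,interpolation=cv2.INTER_CUBIC))
show(*case_pose(0,.021,.087,1))"
```

```text
t 6.25 pos [ 0.5914 -0.1939  0.085 ] tgt [ 0.5909 -0.1925  0.087 ] shift [-0.041 -0.009 -0.028] turn [ 0.04  0.38 -0.1 ] F [-0.6 -0.9  0.5] op 0.1 q [-0.48  0.34  1.82 -0.01  0.98 -0.53]
t 6.3 pos [ 0.5915 -0.1938  0.0852] tgt [ 0.5909 -0.1925  0.087 ] shift [-0.036 -0.01  -0.027] turn [ 0.04  0.38 -0.11] F [-0.2 -0.1 -2.2] op 0.101 q [-0.48  0.34  1.82 -0.01  0.98 -0.53]
```

View pics/g7.png

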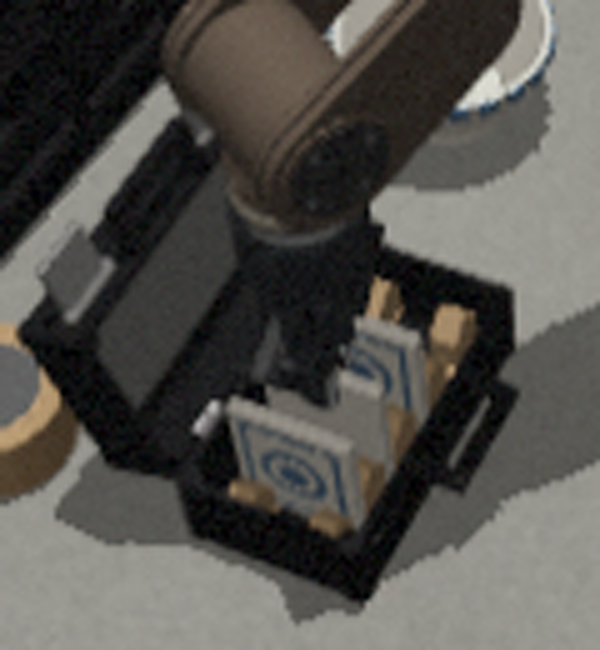

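>>> {"method": "drive_tool", "body": {
  "series": [
    [[0.12, 0, 0], [0, 0, 0]],
    [[0.1, 0, 0], [0, 0, 0]]
  ]
}}

```text
time: 6.5
eef_pos: [0.5938, -0.1948, 0.0846]
tcp_rot: [0.485, 0.512, -0.488, 0.515]
contact_force: [-11.3, 5.5, 19.2]
opening: 0.101
```

>>> {"method": "drive_tool", "body": {
  "series": [
    [[0, 0, 0], [0, 0, 0]],
    [[0, 0, 0], [0, 0, 0]],
    [[0, 0, 0], [0, 0, 0]]
  ],
  "grip": -0.4
}}

```text
time: 6.8
eef_pos: [0.5965, -0.1956, 0.0886]
tcp_rot: [0.486, 0.509, -0.486, 0.518]
contact_force: [0.0, 0.6, -0.7]
opening: 0.304
```

>>> {"method": "drive_tool", "body": {
  "series": [
    [[-0.3, 0, 0], [0, 0, 0]],
    [[-0.8, 0, 0], [0, 0, 0]],
    [[-0.9, 0, 0], [0, 0, 0]],
    [[-0.9, 0, 0], [0, 0, 0]]
  ]
}}

```text
time: 7.2
eef_pos: [0.5912, -0.1922, 0.2293]
tcp_rot: [0.484, 0.515, -0.488, 0.511]
contact_force: [1.2, 0.0, -0.3]
opening: 0.3
```

```bash
python3 -c "
from plan import *
from plant import ctrl
path(*stand_pose(0,-.08,-1),11)
show(*stand_pose(0,-.08,-1))
cv2.imwrite('pics/g8.png',cv2.resize(ctrl.read_camera('scene')['img'][110:240,150:270,::-1],None,fx=5,fy=5,interpolation=cv2.INTER_CUBIC))
"
```

```text
t 7.2 turn/row [ 7.75  2.11 -2.14]
0 [0.1, 0.01, -0.64]
1 [0.12, -0.07, -0.64]
2 [0.15, -0.15, -0.62]
3 [0.18, -0.22, -0.58]
4 [0.21, -0.29, -0.54]
5 [0.24, -0.35, -0.49]
6 [0.27, -0.41, -0.43]
7 [0.3, -0.45, -0.36]
8 [0.33, -0.48, -0.29]
9 [0.36, -0.5, -0.21]
10 [0.38, -0.51, -0.12]
t 7.2 pos [ 0.5912 -0.1922  0.2293] tgt [0.5793 0.1613 0.1748] shift [ 1.09   0.153 -7.073] turn [ 85.25  23.2  -23.52] F [ 1.2  0.  -0.3] op 0.3 q [-0.48  0.18  1.72 -0.    1.24 -0.53]
```

View pics/g8.png

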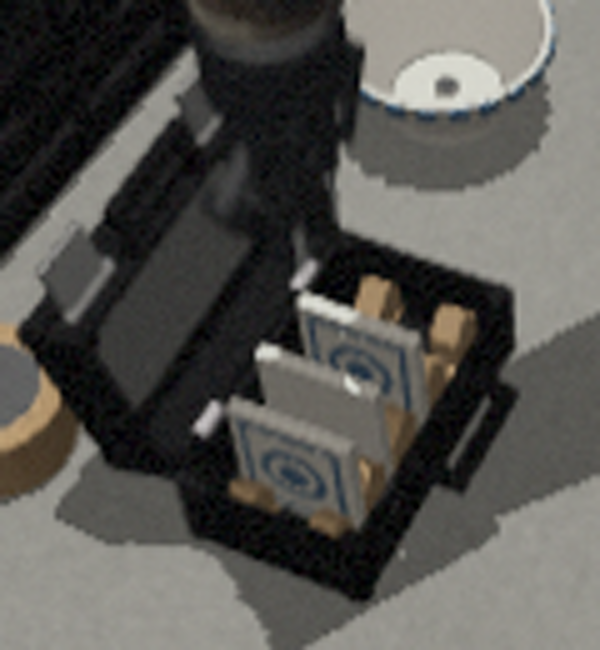

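>>> {"method": "drive_tool", "body": {
  "series": [
    [[0.02, 0.01, -0.65], [7.7, 2.1, -2.1]],
    [[0.05, -0.07, -0.64], [7.7, 2.1, -2.1]],
    [[0.15, -0.15, -0.62], [7.7, 2.1, -2.1]],
    [[0.18, -0.22, -0.58], [7.7, 2.1, -2.1]],
    [[0.21, -0.29, -0.54], [7.7, 2.1, -2.1]]
  ],
  "grip": 0
}}

```text
time: 7.75
eef_pos: [0.5958, -0.0326, 0.2339]
tcp_rot: [0.633, 0.395, -0.626, 0.229]
contact_force: [0.6, -0.2, 0.2]
opening: 0.498
```

>>> {"method": "drive_tool", "body": {
  "series": [
    [[0.24, -0.35, -0.49], [7.7, 2.1, -2.1]],
    [[0.27, -0.41, -0.43], [7.7, 2.1, -2.1]],
    [[0.3, -0.45, -0.36], [7.7, 2.1, -2.1]],
    [[0.33, -0.48, -0.29], [7.7, 2.1, -2.1]],
    [[0.36, -0.5, -0.21], [7.7, 2.1, -2.1]]
  ]
}}

```text
time: 8.25
eef_pos: [0.5993, 0.1341, 0.2108]
tcp_rot: [0.69, 0.233, -0.678, -0.098]
contact_force: [-0.3, -0.1, -0.2]
opening: 0.504
```

```bash
python3 -c "
from plan import *
show(*stand_pose(0,-.08,-1))"
```

```text
t 8.25 pos [0.5993 0.1341 0.2108] tgt [0.5793 0.1613 0.1748] shift [ 0.899 -0.226  0.338] turn [ 5.97 -0.77 -2.97] F [-0.3 -0.1 -0.2] op 0.504 q [-0.12  0.19  1.8   0.49  1.28  1.08]
```

>>> {"method": "drive_tool", "body": {
  "series": [
    [[0.3, -0.22, 0.34], [6, -0.8, -3]],
    [[0.2, 0, 0], [0, 0, 0]],
    [[0, 0, 0], [0, 0, 0]]
  ]
}}

```text
time: 8.55
eef_pos: [0.5786, 0.156, 0.1924]
tcp_rot: [-0.673, -0.217, 0.691, 0.15]
contact_force: [-0.1, 0.2, 0.4]
opening: 0.498
```

```bash
python3 -c "
from plan import *
show(*stand_pose(0,.014,-1))"
```

```text
t 8.55 pos [0.5786 0.156  0.1924] tgt [0.5748 0.2081 0.0934] shift [ 2.238  0.09  -0.027] turn [0.01 0.06 0.1 ] F [-0.1  0.2  0.4] op 0.498 q [-0.11  0.18  1.85  0.54  1.27  1.16]
```

>>> {"method": "drive_tool", "body": {
  "series": [
    [[0.5, 0.09, -0.02], [0, 0, 0]],
    [[0.8, 0, 0], [0, 0, 0]],
    [[0.6, 0, 0], [0, 0, 0]],
    [[0.2, 0, 0], [0, 0, 0]],
    [[0, 0, 0], [0, 0, 0]]
  ]
}}

```text
time: 9.05
eef_pos: [0.5833, 0.2021, 0.1022]
tcp_rot: [-0.68, -0.217, 0.685, 0.145]
contact_force: [-0.4, 0.0, -0.1]
opening: 0.501
```

```bash
python3 -c "
from plan import *
from plant import ctrl
show(*stand_pose(0,.014,-1))
cv2.imwrite('pics/h1.png',cv2.resize(ctrl.read_camera('scene')['img'][180:300,290:390,::-1],None,fx=5,fy=5,interpolation=cv2.INTER_CUBIC))
show(*stand_pose(0,.014,-1))"
```

```text
t 9.05 pos [0.5833 0.2021 0.1022] tgt [0.5748 0.2081 0.0934] shift [ 0.22  -0.033  0.162] turn [ 0.72 -0.82 -0.32] F [-0.4  0.  -0.1] op 0.501 q [-0.03  0.31  1.88  0.59  1.08  1.12]
t 9.1 pos [0.5838 0.2018 0.103 ] tgt [0.5748 0.2081 0.0934] shift [ 0.236 -0.031  0.171] turn [ 0.72 -0.89 -0.32] F [ 0.5 -0.5  0.5] op 0.497 q [-0.03  0.31  1.88  0.59  1.08  1.12]
```

View pics/h1.png

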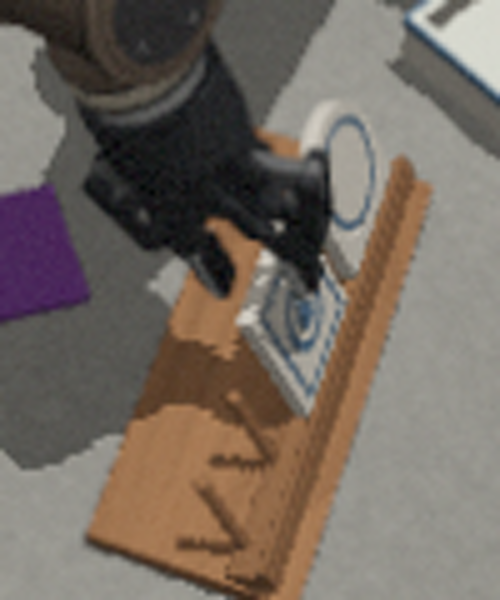

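>>> {"method": "drive_tool", "body": {
  "series": [
    [[0.22, -0.03, 0.17], [0.7, -0.8, -0.3]],
    [[0, 0, 0], [0, 0, 0]]
  ]
}}

```text
time: 9.3
eef_pos: [0.5767, 0.2068, 0.0964]
tcp_rot: [-0.675, -0.216, 0.689, 0.15]
contact_force: [-0.2, 0.1, -0.4]
opening: 0.496
```

```bash
python3 -c "
from plan import *
show(*stand_pose(0,.014,-1))"
```

```text
t 9.3 pos [0.5767 0.2068 0.0964] tgt [0.5748 0.2081 0.0934] shift [0.067 0.003 0.036] turn [ 0.08 -0.32 -0.05] F [-0.2  0.1 -0.4] op 0.496 q [-0.02  0.32  1.89  0.6   1.08  1.12]
```

>>> {"method": "drive_tool", "body": {
  "series": [
    [[0.08, 0, 0.03], [0, -0.3, 0]],
    [[0, 0, 0], [0, 0, 0]],
    [[0, 0, 0], [0, 0, 0]],
    [[0, 0, 0], [0, 0, 0]]
  ],
  "grip": -1
}}

```text
time: 9.7
eef_pos: [0.5764, 0.2076, 0.0948]
tcp_rot: [-0.675, -0.216, 0.689, 0.148]
contact_force: [-0.4, -0.4, -3.1]
opening: 0.1
```

```bash
python3 -c "
from plan import *
show(*stand_pose(0,.014,-1))"
```

```text
t 9.7 pos [0.5764 0.2076 0.0948] tgt [0.5748 0.2081 0.0934] shift [0.031 0.003 0.033] turn [ 0.18 -0.25 -0.15] F [-0.4 -0.4 -3.1] op 0.1 q [-0.02  0.32  1.89  0.6   1.07  1.12]
```

>>> {"method": "drive_tool", "body": {
  "series": [
    [[-0.5, 0, 0], [0, 0, 0]],
    [[-0.9, 0, 0], [0, 0, 0]],
    [[-0.9, 0, 0], [0, 0, 0]],
    [[-0.9, 0, 0], [0, 0, 0]]
  ]
}}

```text
time: 10.1
eef_pos: [0.5772, 0.1287, 0.2269]
tcp_rot: [-0.667, -0.216, 0.697, 0.149]
contact_force: [1.5, -0.1, -2.6]
opening: 0.102
```

```bash
python3 -c "
from plan import *
path(*case_pose(0,-.063,.22,1),11)
from plant import ctrl
cv2.imwrite('pics/h2.png',cv2.resize(ctrl.read_camera('scene')['img'][150:300,270:390,::-1],None,fx=4,fy=4,interpolation=cv2.INTER_CUBIC))"
```

```text
t 10.1 turn/row [-7.75 -2.    2.24]
0 [-0.27, 0.51, 0.19]
1 [-0.25, 0.49, 0.26]
2 [-0.22, 0.45, 0.34]
3 [-0.19, 0.41, 0.4]
4 [-0.16, 0.36, 0.46]
5 [-0.13, 0.3, 0.51]
6 [-0.1, 0.23, 0.55]
7 [-0.07, 0.16, 0.58]
8 [-0.05, 0.08, 0.6]
9 [-0.02, 0.0, 0.61]
10 [-0.0, -0.08, 0.6]
```

View pics/h2.png

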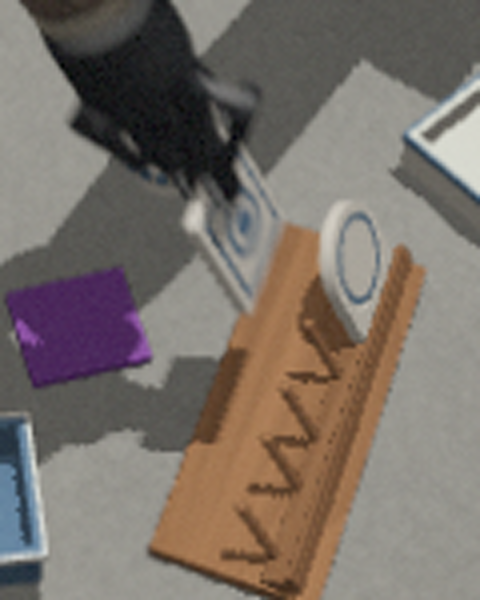

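>>> {"method": "drive_tool", "body": {
  "series": [
    [[-0.27, 0.51, 0.19], [-7.8, -2, 2.2]],
    [[-0.25, 0.49, 0.26], [-7.8, -2, 2.2]],
    [[-0.22, 0.45, 0.34], [-7.8, -2, 2.2]],
    [[-0.19, 0.41, 0.4], [-7.8, -2, 2.2]],
    [[-0.16, 0.36, 0.46], [-7.8, -2, 2.2]]
  ]
}}

```text
time: 10.65
eef_pos: [0.5508, -0.028, 0.235]
tcp_rot: [-0.638, -0.384, 0.643, -0.18]
contact_force: [-0.5, 0.3, -2.5]
opening: 0.1
```

>>> {"method": "drive_tool", "body": {
  "series": [
    [[-0.13, 0.3, 0.51], [-7.8, -2, 2.2]],
    [[-0.1, 0.23, 0.55], [-7.8, -2, 2.2]],
    [[-0.07, 0.16, 0.58], [-7.8, -2, 2.2]],
    [[-0.05, 0.08, 0.6], [-7.8, -2, 2.2]],
    [[-0.02, 0, 0.61], [-7.8, -2, 2.2]]
  ]
}}

```text
time: 11.15
eef_pos: [0.5215, -0.1818, 0.2294]
tcp_rot: [0.512, 0.502, -0.505, 0.481]
contact_force: [-0.6, 0.1, -2.2]
opening: 0.101
```

```bash
python3 -c "
from plan import *
show(*case_pose(0,-.063,.215,1))"
```

```text
t 11.15 pos [ 0.5215 -0.1818  0.2294] tgt [ 0.507 -0.197  0.215] shift [ 0.284 -0.274  0.321] turn [-4.95 -1.61  0.79] F [-0.6  0.1 -2.2] op 0.101 q [-0.53  0.04  1.88  0.02  1.25 -0.5 ]
```

>>> {"method": "drive_tool", "body": {
  "series": [
    [[0.1, -0.26, 0.32], [-5, -1.6, 0.8]],
    [[0, 0, 0], [0, 0, 0]]
  ]
}}

```text
time: 11.35
eef_pos: [0.506, -0.1997, 0.2229]
tcp_rot: [0.486, 0.514, -0.486, 0.514]
contact_force: [0.1, -0.2, -2.1]
opening: 0.101
```

```bash
python3 -c "
from plan import *
show(*case_pose(0,-.063,.14,1))"
```

```text
t 11.35 pos [ 0.506  -0.1997  0.2229] tgt [ 0.507 -0.197  0.14 ] shift [ 1.657  0.024 -0.054] turn [0.15 0.03 0.02] F [ 0.1 -0.2 -2.1] op 0.101 q [-0.56  0.01  1.92 -0.    1.21 -0.62]
```

>>> {"method": "drive_tool", "body": {
  "series": [
    [[0.4, 0.02, -0.05], [0, 0, 0]],
    [[0.6, 0, 0], [0, 0, 0]],
    [[0.4, 0, 0], [0, 0, 0]],
    [[0.15, 0, 0], [0, 0, 0]],
    [[0, 0, 0], [0, 0, 0]]
  ]
}}

```text
time: 11.85
eef_pos: [0.5087, -0.1948, 0.1438]
tcp_rot: [0.49, 0.512, -0.487, 0.511]
contact_force: [0.5, -0.0, -2.4]
opening: 0.105
```

```bash
python3 -c "
from plan import *
show(*case_pose(0,-.063,.14,1))"
```

```text
t 11.85 pos [ 0.5087 -0.1948  0.1438] tgt [ 0.507 -0.197  0.14 ] shift [ 0.075 -0.037  0.041] turn [-0.34 -0.21 -0.17] F [ 0.5 -0.  -2.4] op 0.105 q [-0.55  0.1   1.98  0.01  1.06 -0.6 ]
```

>>> {"method": "drive_tool", "body": {
  "series": [
    [[0.15, -0.04, 0.04], [-0.3, -0.2, -0.2]],
    [[0, 0, 0], [0, 0, 0]]
  ]
}}

```text
time: 12.05
eef_pos: [0.5078, -0.1968, 0.1371]
tcp_rot: [0.487, 0.513, -0.487, 0.513]
contact_force: [0.2, -0.2, -2.0]
opening: 0.103
```

```bash
python3 -c "
from plan import *
from plant import ctrl
show(*case_pose(0,-.063,.083,1))
cv2.imwrite('pics/h3.png',cv2.resize(ctrl.read_camera('scene')['img'][110:240,150:270,::-1],None,fx=5,fy=5,interpolation=cv2.INTER_CUBIC))"
```

```text
t 12.05 pos [ 0.5078 -0.1968  0.1371] tgt [ 0.507 -0.197  0.083] shift [ 1.082e+00 -1.800e-02  1.000e-03] turn [-0.02  0.04 -0.05] F [ 0.2 -0.2 -2. ] op 0.103 q [-0.56  0.11  1.98 -0.    1.04 -0.61]
```

View pics/h3.png

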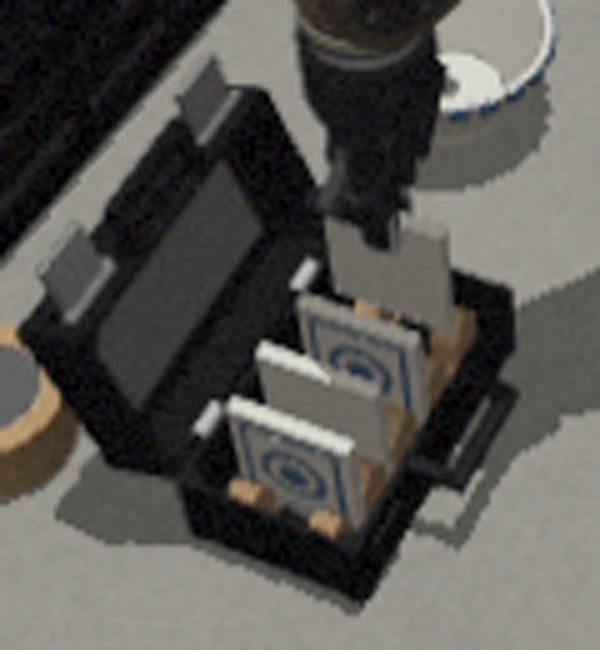

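Aligned. The plaque hangs above the teeth of the end slot, so I'll lower it.

>>> {"method": "drive_tool", "body": {
  "series": [
    [[0.3, -0.02, 0], [0, 0, 0]],
    [[0.3, 0, 0], [0, 0, 0]],
    [[0.2, 0, 0], [0, 0, 0]],
    [[0, 0, 0], [0, 0, 0]]
  ]
}}

```text
time: 12.5
eef_pos: [0.5089, -0.2001, 0.1015]
tcp_rot: [0.485, 0.511, -0.487, 0.516]
contact_force: [-1.4, -0.1, -2.7]
opening: 0.102
```

```bash
python3 -c "
from plan import *
show(*case_pose(0,-.063,.083,1))"
```

```text
t 12.5 pos [ 0.5089 -0.2001  0.1015] tgt [ 0.507 -0.197  0.083] shift [ 0.369 -0.036 -0.067] turn [ 0.09  0.45 -0.2 ] F [-1.4 -0.1 -2.7] op 0.102 q [-0.56  0.17  2.   -0.01  0.97 -0.61]
```

>>> {"method": "drive_tool", "body": {
  "series": [
    [[0.15, -0.03, -0.06], [0, 0.3, -0.2]],
    [[0.15, 0, 0], [0, 0, 0]],
    [[0.1, 0, 0], [0, 0, 0]],
    [[0, 0, 0], [0, 0, 0]]
  ]
}}

```text
time: 12.9
eef_pos: [0.509, -0.1977, 0.0844]
tcp_rot: [0.486, 0.512, -0.486, 0.514]
contact_force: [-2.7, 0.3, -2.6]
opening: 0.102
```

```bash
python3 -c "
from plan import *
show(*case_pose(0,-.063,.083,1))"
```

```text
t 12.9 pos [ 0.509  -0.1977  0.0844] tgt [ 0.507 -0.197  0.083] shift [ 0.028 -0.039 -0.018] turn [ 0.08  0.16 -0.1 ] F [-2.7  0.3 -2.6] op 0.102 q [-0.56  0.19  2.01 -0.    0.94 -0.61]
```

>>> {"method": "drive_tool", "body": {
  "series": [
    [[0.1, 0, 0], [0, 0, 0]],
    [[0.1, 0, 0], [0, 0, 0]]
  ]
}}

```text
time: 13.1
eef_pos: [0.5103, -0.1979, 0.0842]
tcp_rot: [0.484, 0.515, -0.487, 0.513]
contact_force: [-13.7, 7.5, 31.3]
opening: 0.096
```

>>> {"method": "drive_tool", "body": {
  "series": [
    [[0, 0, 0], [0, 0, 0]],
    [[0, 0, 0], [0, 0, 0]],
    [[0, 0, 0], [0, 0, 0]]
  ],
  "grip": -0.4
}}

```text
time: 13.4
eef_pos: [0.513, -0.1987, 0.0865]
tcp_rot: [0.485, 0.512, -0.486, 0.516]
contact_force: [0.2, -0.6, -0.3]
opening: 0.296
```

>>> {"method": "drive_tool", "body": {
  "series": [
    [[-0.3, 0, 0], [0, 0, 0]],
    [[-0.8, 0, 0], [0, 0, 0]],
    [[-0.9, 0, 0], [0, 0, 0]],
    [[-0.9, 0, 0], [0, 0, 0]],
    [[-0.5, 0, -0.5], [0, 0, 0]]
  ]
}}

```text
time: 13.9
eef_pos: [0.5087, -0.1731, 0.2574]
tcp_rot: [0.486, 0.515, -0.487, 0.511]
contact_force: [0.5, -0.3, 0.0]
opening: 0.302
```

```bash
python3 -c "
from plan import *
from plant import ctrl
show(*case_pose(0,0,.083,1))
for n in('scene','top'): cv2.imwrite(n+'5_raw.png',ctrl.read_camera(n)['img'][:,:,::-1])
s=cv2.imread('scene5_raw.png')[110:240,150:270];t=cv2.imread('top5_raw.png')[120:240,255:365]
cv2.imwrite('pics/h4.png',cv2.resize(s,None,fx=5,fy=5,interpolation=cv2.INTER_CUBIC));cv2.imwrite('pics/h5.png',cv2.resize(t,None,fx=4,fy=4,interpolation=cv2.INTER_CUBIC))
"
```

```text
t 13.9 pos [ 0.5087 -0.1731  0.2574] tgt [ 0.5699 -0.1936  0.083 ] shift [3.479 1.222 0.487] turn [ 0.03 -0.19  0.34] F [ 0.5 -0.3  0. ] op 0.302 q [-0.52 -0.03  1.9  -0.    1.28 -0.57]
```

View pics/h4.png

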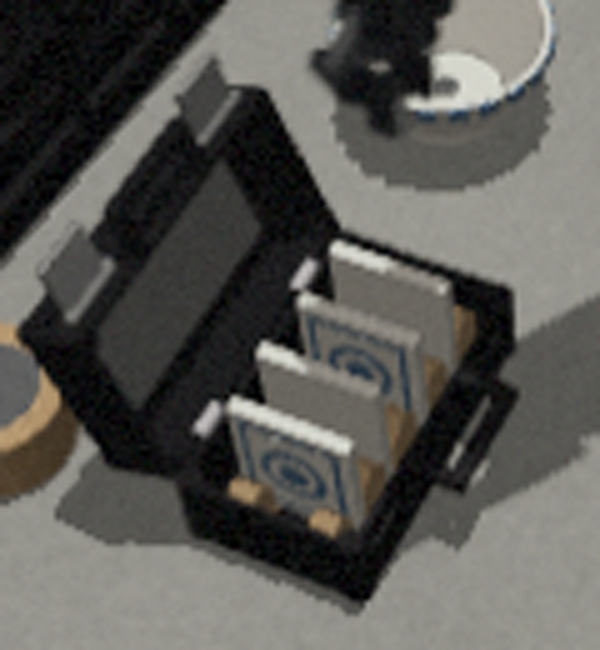

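View pics/h5.png

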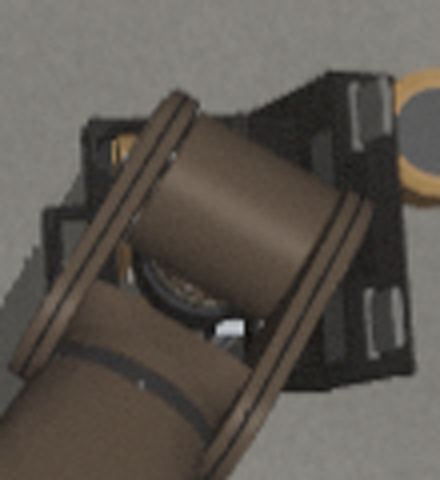

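```bash
cat >> plan.py <<'E'
def lidpt(th,a,y,h):  # a: distance from hinge toward front, h above rim plane
    return ap(C,[.06-a*np.cos(th)+h*np.sin(th),y,.058+a*np.sin(th)+h*np.cos(th)])[0]
E
python3 -c "
from plan import *
for n,f0,off,sh in(('scene',5,(150,110),(130,120)),('top',5,(255,120),(120,110))):
    img=cv2.imread(n+'5_raw.png')[off[1]:off[1]+sh[0],off[0]:off[0]+sh[1]]
    img=cv2.convertScaleAbs(cv2.resize(img,None,fx=5,fy=5,interpolation=cv2.INTER_CUBIC),alpha=1.8)
    for th,col in((2.0,(0,255,0)),(1.85,(0,0,255))):
        for pts in([(.12,.105,0),(.12,-.105,0),(.12,-.105,.05),(.12,.105,.05)],[(.144,.04,.0),(.144,-.04,.0),(.156,-.04,.0),(.156,.04,.0)]):
            q=(proj(n,[lidpt(th,*p) for p in pts])-off+.5)*5-.5
            cv2.polylines(img,[np.int32(q*8)],True,col,1,cv2.LINE_AA,3)
    cv2.imwrite('pics/l_'+n+'.png',img)
"
```

```text
(no output)
```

View pics/l_scene.png

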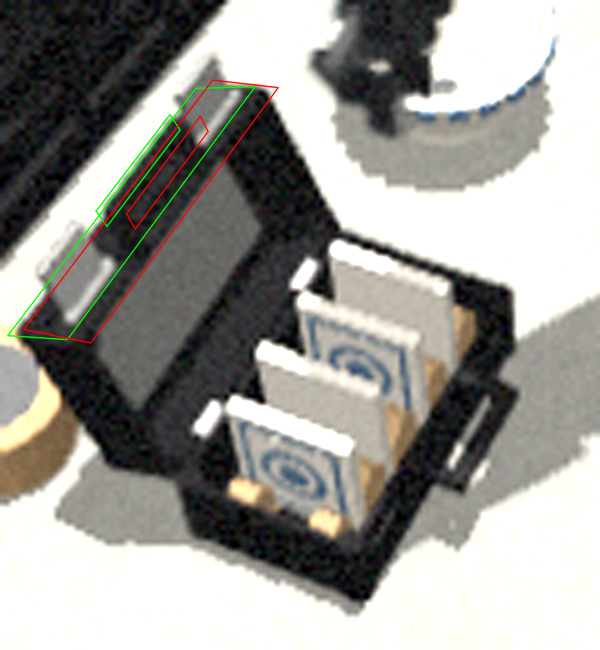

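View pics/l_top.png

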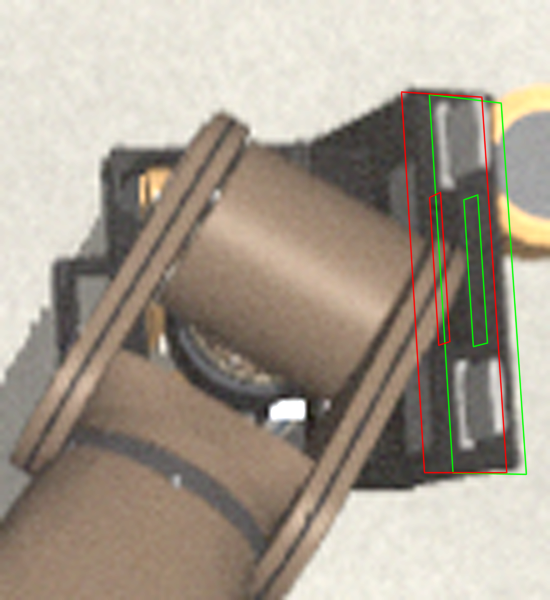

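```bash
cat >> plan.py <<'E'
def push_pose(x,y,z,tilt):
    t=np.radians(tilt);R=C[:3,:3]
    return ap(C,[x,y,z])[0],rot(R@[-np.sin(t),0,-np.cos(t)],R@[0,1,0])
E
python3 -c "
from plan import *
show(*push_pose(.15,-.02,.30,0))
show(*push_pose(.22,0,.15,30))
from plant import ctrl
o=onz('top',[[366,153]],.048);print(o, ap(np.linalg.inv(C),o))
"
```

```text
t 14.0 pos [ 0.5095 -0.1706  0.2587] tgt [ 0.5579 -0.3445  0.3   ] shift [-0.838  0.763  3.526] turn [ 0.28 -0.16  0.14] F [ 0.3 -1.   0.1] op 0.301 q [-0.51 -0.03  1.9   0.    1.28 -0.57]
t 14.0 pos [ 0.5095 -0.1706  0.2587] tgt [ 0.5815 -0.4133  0.15  ] shift [2.157 1.164 4.937] turn [ 0.24 29.84  0.21] F [ 0.3 -1.   0.1] op 0.301 q [-0.51 -0.03  1.9   0.    1.28 -0.57]
[[ 0.67206776 -0.40216771  0.048     ]] [[0.2136283  0.09101063 0.048     ]]
```

>>> {"method": "drive_tool", "body": {
  "series": [
    [[-0.45, 0.2, 0.8], [0, 0, 0]],
    [[-0.35, 0.2, 0.85], [0, 0, 0]],
    [[0, 0.2, 0.95], [0, 0, 0]],
    [[0, 0.2, 0.95], [0, 0, 0]],
    [[0, 0.1, 0.95], [0, 0, 0]]
  ],
  "grip": -1
}}

```text
time: 14.5
eef_pos: [0.5669, -0.3915, 0.2913]
tcp_rot: [0.482, 0.521, -0.483, 0.512]
contact_force: [0.8, 0.5, 0.2]
opening: -0.001
```

```bash
python3 -c "
from plan import *
show(*push_pose(.22,0,.15,30))"
```

```text
t 14.5 pos [ 0.5669 -0.3915  0.2913] tgt [ 0.5815 -0.4133  0.15  ] shift [2.818 0.287 0.482] turn [ 0.75 29.47  0.75] F [0.8 0.5 0.2] op -0.001 q [-0.75  0.29  1.48 -0.    1.38 -0.82]
```

>>> {"method": "drive_tool", "body": {
  "series": [
    [[0.1, 0.1, 0.3], [0.4, 7.4, 0.4]],
    [[0.3, 0.1, 0.3], [0.4, 7.4, 0]],
    [[0.6, 0.1, 0.3], [0, 7.4, 0]],
    [[0.7, 0, 0.4], [0, 7.4, 0]],
    [[0.6, 0, 0.3], [0, 0, 0]]
  ]
}}

```text
time: 15.0
eef_pos: [0.5836, -0.4371, 0.1612]
tcp_rot: [0.602, 0.63, -0.338, 0.356]
contact_force: [-10.7, 17.0, 16.1]
opening: 0.004
```

```bash
python3 -c "
from plan import *
show(*push_pose(.20,0,.14,30))
show(*push_pose(.16,0,.14,30))
from plant import ctrl
for n in('scene','top'): cv2.imwrite(n+'6_raw.png',ctrl.read_camera(n)['img'][:,:,::-1])
s=cv2.imread('scene6_raw.png')[80:240,130:270];t=cv2.imread('top6_raw.png')[110:240,255:395]
cv2.imwrite('pics/l1.png',np.hstack([cv2.resize(s,(420,480),interpolation=cv2.INTER_CUBIC),cv2.resize(t,(380,480),interpolation=cv2.INTER_CUBIC)]))"
```

```text
t 15.0 pos [ 0.5836 -0.4371  0.1612] tgt [ 0.5805 -0.3934  0.14  ] shift [ 0.818 -0.022 -0.529] turn [-0.22 -1.25 -0.28] F [-10.7  17.   16.1] op 0.004 q [-0.89  0.68  1.25  0.32  1.66 -0.98]
t 15.0 pos [ 0.5836 -0.4371  0.1612] tgt [ 0.5784 -0.3534  0.14  ] shift [ 1.233 -0.027 -1.213] turn [-0.22 -1.25 -0.28] F [-10.7  17.   16.1] op 0.004 q [-0.89  0.68  1.25  0.32  1.66 -0.98]
```

View pics/l1.png

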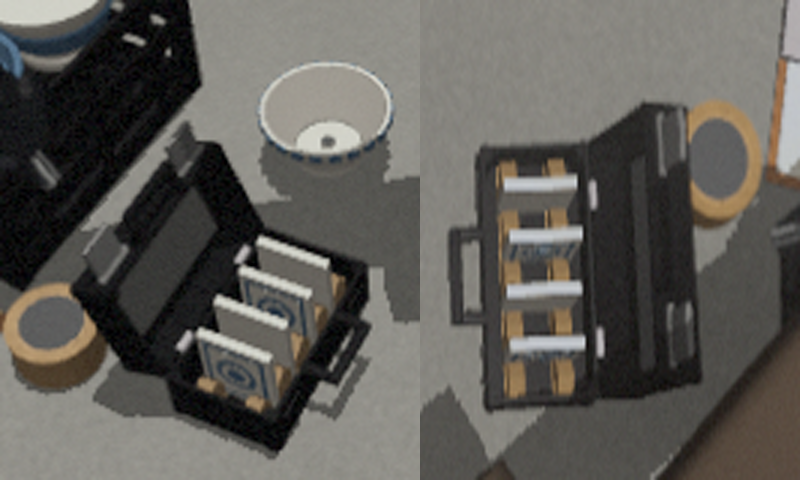

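>>> {"method": "drive_tool", "body": {
  "series": [
    [[0.05, 0, -0.4], [0, 0, 0]],
    [[0.1, 0, -0.3], [0, -6, 0]]
  ]
}}

```text
time: 15.3
eef_pos: [0.5797, -0.4039, 0.163]
tcp_rot: [0.583, 0.611, -0.372, 0.386]
contact_force: [0.5, 0.3, 1.3]
opening: -0.001
```

```bash
python3 -c "
from plan import *
show(*push_pose(.19,0,.15,10))
print(onz('top',[[388,157],[388,288]],.2),onz('top',[[388,157],[388,288]],.0))"
```

```text
t 15.3 pos [ 0.5797 -0.4039  0.163 ] tgt [ 0.5799 -0.3834  0.15  ] shift [ 0.41   0.024 -0.26 ] turn [ -0.59 -15.22   0.1 ] F [0.5 0.3 1.3] op -0.001 q [-0.84  0.58  1.37  0.27  1.54 -0.94]
[[ 0.62370463 -0.41930914  0.2       ]
 [ 0.27919727 -0.41151455  0.2       ]] [[ 0.67364671 -0.48602956  0.        ]
 [ 0.26724415 -0.47683458  0.        ]]
```

>>> {"method": "drive_tool", "body": {
  "series": [
    [[0.15, 0, -0.1], [-0.3, -4, 0]],
    [[0.15, 0, -0.1], [-0.3, -4, 0]],
    [[0.1, 0, -0.1], [0, -3, 0]]
  ]
}}

```text
time: 15.6
eef_pos: [0.5776, -0.3817, 0.1476]
tcp_rot: [0.541, 0.571, -0.425, 0.448]
contact_force: [0.0, -0.2, 0.1]
opening: 0.004
```

```bash
python3 -c "
from plan import *
show(*push_pose(.12,0,.155,10))"
```

```text
t 15.6 pos [ 0.5776 -0.3817  0.1476] tgt [ 0.5762 -0.3135  0.155 ] shift [ 0.179  0.046 -1.36 ] turn [ 0.06 -3.7   0.08] F [ 0.  -0.2  0.1] op 0.004 q [-0.79  0.49  1.51  0.16  1.33 -0.89]
```

>>> {"method": "drive_tool", "body": {
  "series": [
    [[0.05, 0, -0.3], [0, 0, 0]],
    [[0.05, 0, -0.35], [0, 0, 0]],
    [[0.05, 0, -0.35], [0, 0, 0]],
    [[0.05, 0, -0.35], [0, 0, 0]],
    [[0.05, 0, -0.35], [0, 0, 0]]
  ]
}}

```text
time: 16.1
eef_pos: [0.574, -0.3118, 0.1592]
tcp_rot: [0.533, 0.557, -0.435, 0.465]
contact_force: [-1.4, -12.7, 8.3]
opening: -0.001
```

```bash
python3 -c "
from plan import *
show(*push_pose(.0,0,.155,10))
from plant import ctrl
for n in('scene','top'): cv2.imwrite(n+'7_raw.png',ctrl.read_camera(n)['img'][:,:,::-1])
s=cv2.imread('scene7_raw.png')[80:240,130:270];t=cv2.imread('top7_raw.png')[110:240,255:395]
cv2.imwrite('pics/l2.png',np.hstack([cv2.resize(s,(420,480),interpolation=cv2.INTER_CUBIC),cv2.resize(t,(380,480),interpolation=cv2.INTER_CUBIC)]))"
```

```text
t 16.1 pos [ 0.574  -0.3118  0.1592] tgt [ 0.5699 -0.1936  0.155 ] shift [ 0.531  0.042 -2.306] turn [ 0.09 -0.93 -0.6 ] F [ -1.4 -12.7   8.3] op -0.001 q [-0.71  0.37  1.64  0.15  1.26 -0.82]
```

View pics/l2.png

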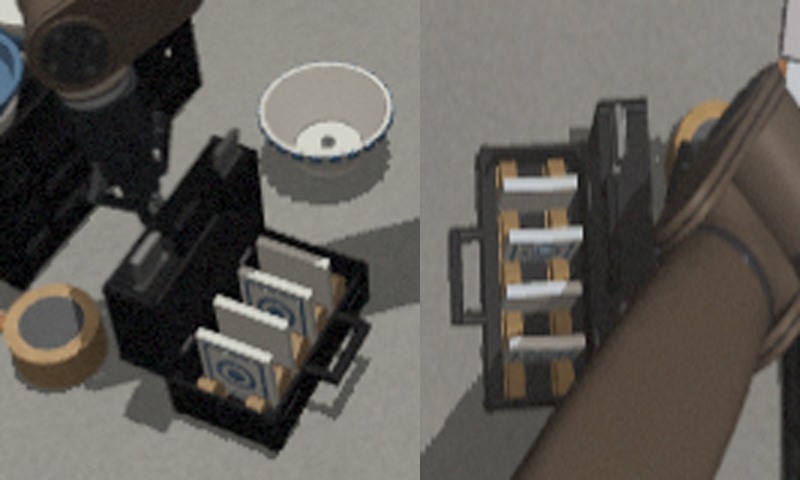

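>>> {"method": "drive_tool", "body": {
  "series": [
    [[-0.02, 0, -0.3], [0, 0, 0]],
    [[-0.05, 0, -0.3], [0, 0, 0]],
    [[-0.05, 0, -0.3], [0, 0, 0]],
    [[-0.05, 0, -0.3], [0, 0, 0]],
    [[-0.05, 0, -0.3], [0, 0, 0]]
  ]
}}

```text
time: 16.7
eef_pos: [0.5696, -0.2496, 0.1832]
tcp_rot: [0.53, 0.549, -0.441, 0.472]
contact_force: [0.2, -3.9, -0.9]
opening: -0.002
```

```bash
python3 -c "
from plan import *
show(*push_pose(.0,0,.155,10))
from plant import ctrl
for n in('scene',): cv2.imwrite(n+'8_raw.png',ctrl.read_camera(n)['img'][:,:,::-1])
s=cv2.imread('scene8_raw.png')[80:240,130:270]
cv2.imwrite('pics/l3.png',np.hstack([cv2.resize(s,(420,480),interpolation=cv2.INTER_CUBIC)]))"
```

```text
t 16.7 pos [ 0.5696 -0.2496  0.1832] tgt [ 0.5699 -0.1936  0.155 ] shift [ 0.741  0.05  -1.01 ] turn [-0.1   0.54 -1.01] F [ 0.2 -3.9 -0.9] op -0.002 q [-0.63  0.26  1.73  0.15  1.25 -0.73]
```

View pics/l3.png

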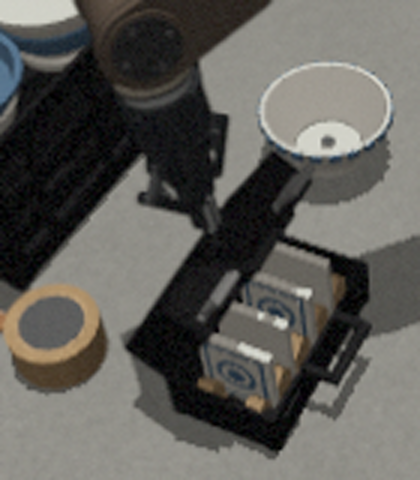

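>>> {"method": "drive_tool", "body": {
  "series": [
    [[0.12, 0, -0.28], [0, 0, 0]],
    [[0.12, 0, -0.28], [0, 0, 0]],
    [[0.2, 0, -0.28], [0, 0, 0]],
    [[0.2, 0, -0.28], [0, 0, 0]]
  ]
}}

```text
time: 17.15
eef_pos: [0.5673, -0.1858, 0.1627]
tcp_rot: [0.53, 0.548, -0.441, 0.474]
contact_force: [0.2, -1.9, 0.9]
opening: 0.003
```

```bash
python3 -c "
from plan import *
show(*push_pose(-.026,0,.138,10))
from plant import ctrl
print(ap(np.linalg.inv(C),ctrl.get_state()['eef_pos']))
for n in('scene',): cv2.imwrite(n+'8_raw.png',ctrl.read_camera(n)['img'][:,:,::-1])
s=cv2.imread('scene8_raw.png')[80:240,130:270]
cv2.imwrite('pics/l4.png',np.hstack([cv2.resize(s,(420,480),interpolation=cv2.INTER_CUBIC)]))"
```

```text
t 17.15 pos [ 0.5673 -0.1858  0.1627] tgt [ 0.5685 -0.1677  0.138 ] shift [ 0.546  0.034 -0.276] turn [-0.04  0.66 -1.12] F [ 0.2 -1.9  0.9] op 0.003 q [-0.55  0.22  1.82  0.16  1.19 -0.66]
[[-0.00798123 -0.0022345   0.16265906]]
```

View pics/l4.png

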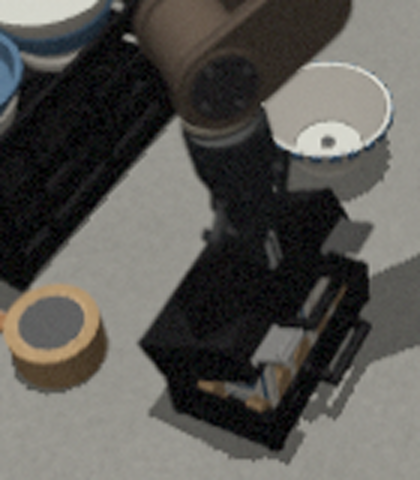

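>>> {"method": "drive_tool", "body": {
  "series": [
    [[0.2, 0, -0.1], [0, 0, 0]],
    [[0.22, 0, -0.1], [0, 0, 0]],
    [[0.22, 0, -0.1], [0, 0, 0]],
    [[0.22, 0, -0.08], [0, 0, 0]]
  ]
}}

```text
time: 17.6
eef_pos: [0.5653, -0.1517, 0.1193]
tcp_rot: [0.53, 0.552, -0.439, 0.471]
contact_force: [-5.5, -16.3, 57.1]
opening: 0.0
```

```bash
python3 -c "
from plan import *
show(*push_pose(-.04,0,.118,10))
from plant import ctrl
for n in('scene',): cv2.imwrite(n+'8_raw.png',ctrl.read_camera(n)['img'][:,:,::-1])
s=cv2.imread('scene8_raw.png')[80:240,130:270]
cv2.imwrite('pics/l5.png',np.hstack([cv2.resize(s,(420,480),interpolation=cv2.INTER_CUBIC)]))"
```

```text
t 17.6 pos [ 0.5653 -0.1517  0.1193] tgt [ 0.5678 -0.1537  0.118 ] shift [0.018 0.048 0.047] turn [ 0.11  0.14 -0.84] F [ -5.5 -16.3  57.1] op 0.0 q [-0.5   0.25  1.87  0.17  1.11 -0.64]
```

View pics/l5.png

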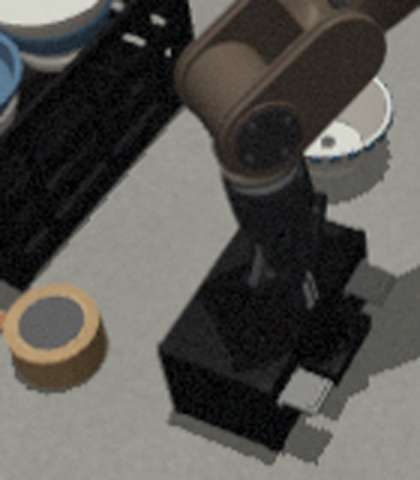

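>>> {"method": "drive_tool", "body": {
  "series": [
    [[-0.3, 0, 0.05], [0, -4, 0]],
    [[-0.5, 0, 0], [0, -7, 0]],
    [[-0.4, 0.1, 0], [0, -7, 0]]
  ]
}}

```text
time: 17.95
eef_pos: [0.5673, -0.1605, 0.1731]
tcp_rot: [0.452, 0.471, -0.521, 0.55]
contact_force: [0.4, 0.5, 0.5]
opening: -0.001
```

```bash
python3 -c "
from plan import *
show(*push_pose(-.095,.072,.16,-12))
path(*push_pose(-.095,.072,.14,-12),4)
from plant import ctrl
for n in('scene','top'): cv2.imwrite(n+'9_raw.png',ctrl.read_camera(n)['img'][:,:,::-1])
s=cv2.imread('scene9_raw.png')[110:240,170:270];t=cv2.imread('top9_raw.png')[110:240,255:355]
cv2.imwrite('pics/l6.png',np.hstack([cv2.resize(s,None,fx=4,fy=4,interpolation=cv2.INTER_CUBIC),cv2.resize(t,None,fx=4,fy=4,interpolation=cv2.INTER_CUBIC)]))"
```

```text
t 17.95 pos [ 0.5673 -0.1605  0.1731] tgt [ 0.6368 -0.095   0.16  ] shift [ 0.084  1.449 -1.27 ] turn [-0.34 -3.48 -0.29] F [0.4 0.5 0.5] op -0.001 q [-0.39  0.14  1.88 -0.15  1.05 -0.37]
t 17.95 turn/row [-0.09 -0.87 -0.07]
0 [0.12, 0.36, -0.33]
1 [0.11, 0.36, -0.33]
2 [0.11, 0.36, -0.33]
3 [0.1, 0.36, -0.34]
```

View pics/l6.png

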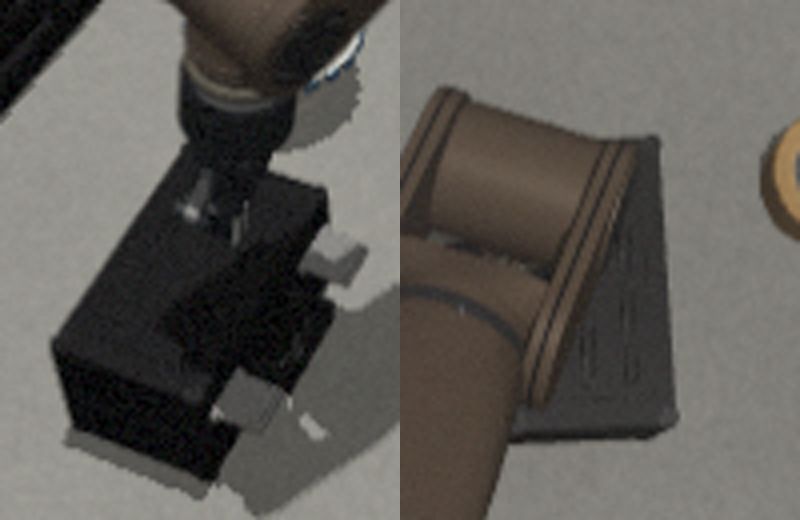

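>>> {"method": "drive_tool", "body": {
  "series": [
    [[0.05, 0.48, -0.44], [0, -1.2, 0]],
    [[0.05, 0.48, -0.44], [0, -1.2, 0]],
    [[0.1, 0.48, -0.4], [0, -1.2, 0]],
    [[0, 0, 0], [0, 0, 0]]
  ]
}}

```text
time: 18.45
eef_pos: [0.6374, -0.0909, 0.147]
tcp_rot: [0.437, 0.459, -0.532, 0.562]
contact_force: [-0.2, -1.0, -0.3]
opening: 0.002
```

```bash
python3 -c "
from plan import *
show(*push_pose(-.095,.072,.10,-12))"
```

```text
t 18.45 pos [ 0.6374 -0.0909  0.147 ] tgt [ 0.6368 -0.095   0.1   ] shift [ 0.937 -0.018 -0.106] turn [-0.09 -0.66 -0.14] F [-0.2 -1.  -0.3] op 0.002 q [-0.23  0.3   1.75 -0.22  1.04 -0.17]
```

>>> {"method": "drive_tool", "body": {
  "series": [
    [[0.35, -0.02, -0.07], [0, -0.5, 0]],
    [[0.35, 0, -0.07], [0, 0, 0]],
    [[0.3, 0, -0.06], [0, 0, 0]],
    [[0.3, 0, -0.06], [0, 0, 0]],
    [[0.25, 0, -0.05], [0, 0, 0]]
  ]
}}

```text
time: 18.95
eef_pos: [0.6355, -0.0933, 0.0607]
tcp_rot: [0.436, 0.459, -0.533, 0.561]
contact_force: [-0.2, 0.3, 4.7]
opening: -0.0
```

```bash
python3 -c "
from plan import *
show(*push_pose(-.095,.072,.053,-12))
from plant import ctrl
for n in('scene',): cv2.imwrite(n+'9_raw.png',ctrl.read_camera(n)['img'][:,:,::-1])
s=cv2.imread('scene9_raw.png')[110:240,150:290]
cv2.imwrite('pics/l7.png',np.hstack([cv2.resize(s,None,fx=5,fy=4.5,interpolation=cv2.INTER_CUBIC)]))"
```

```text
t 18.95 pos [ 0.6355 -0.0933  0.0607] tgt [ 0.6368 -0.095   0.053 ] shift [0.159 0.025 0.004] turn [-0.1  -0.63  0.04] F [-0.2  0.3  4.7] op -0.0 q [-0.23  0.41  1.79 -0.24  0.9  -0.14]
```

View pics/l7.png

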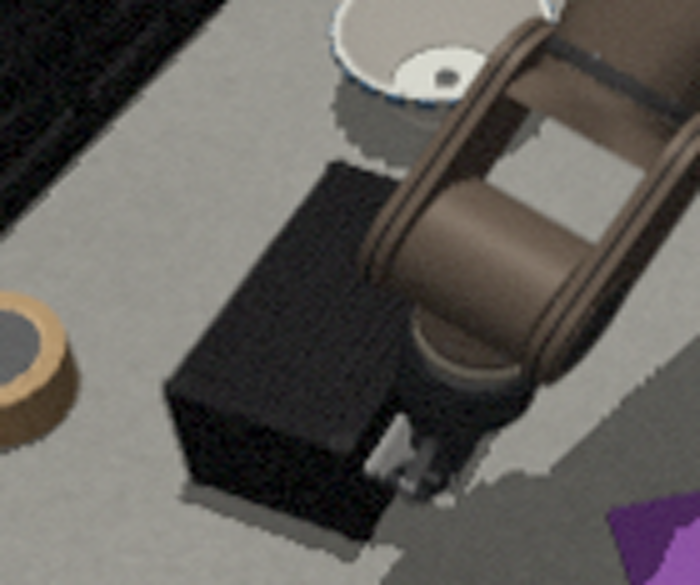

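>>> {"method": "drive_tool", "body": {
  "series": [
    [[0.22, 0, -0.03], [0, 0, 0]],
    [[0.04, 0, 0.15], [0, 0, 0]],
    [[0.04, 0, 0.15], [0, 0, 0]],
    [[0.04, 0, 0.15], [0, 0, 0]]
  ]
}}

```text
time: 19.4
eef_pos: [0.633, -0.1115, 0.0394]
tcp_rot: [0.44, 0.465, -0.532, 0.555]
contact_force: [1.6, 24.8, 8.1]
opening: -0.002
```

```bash
python3 -c "
from plan import *
show(*push_pose(-.08,.072,.05,-12))"
```

```text
t 19.4 pos [ 0.633  -0.1115  0.0394] tgt [ 0.6376 -0.11    0.05  ] shift [-0.214  0.091  0.013] turn [-0.26 -1.57  0.41] F [ 1.6 24.8  8.1] op -0.002 q [-0.27  0.44  1.79 -0.23  0.87 -0.17]
```

>>> {"method": "drive_tool", "body": {
  "series": [
    [[0, 0, -0.5], [0, 0, 0]],
    [[-0.2, 0, -0.6], [0, 0, 0]],
    [[-0.8, 0, 0], [0, 0, 0]],
    [[-0.9, 0, 0], [0, 0, 0]],
    [[-0.9, -0.2, 0], [0, 0, 0]]
  ]
}}

```text
time: 19.9
eef_pos: [0.6148, -0.0346, 0.1609]
tcp_rot: [0.435, 0.47, -0.538, 0.549]
contact_force: [1.3, -0.0, 0.6]
opening: -0.001
```

```bash
python3 -c "
from plan import *
path(*push_pose(-.1,-.072,.15,-12),4)
show(*push_pose(-.1,-.072,.15,-12))
from plant import ctrl
for n in('scene','top'): cv2.imwrite(n+'9_raw.png',ctrl.read_camera(n)['img'][:,:,::-1])
s=cv2.imread('scene9_raw.png')[110:240,150:290]
cv2.imwrite('pics/l8.png',np.hstack([cv2.resize(s,None,fx=5,fy=4.5,interpolation=cv2.INTER_CUBIC)]))"
```

```text
t 19.9 turn/row [-0.05 -0.4   0.41]
0 [0.12, -0.62, 0.27]
1 [0.12, -0.62, 0.27]
2 [0.12, -0.62, 0.27]
3 [0.11, -0.62, 0.27]
t 19.9 pos [ 0.6148 -0.0346  0.1609] tgt [ 0.4927 -0.0976  0.15  ] shift [ 0.49  -2.486  1.081] turn [-0.21 -1.6   1.66] F [ 1.3 -0.   0.6] op -0.001 q [-0.15  0.25  1.79 -0.21  1.11 -0.1 ]
```

View pics/l8.png

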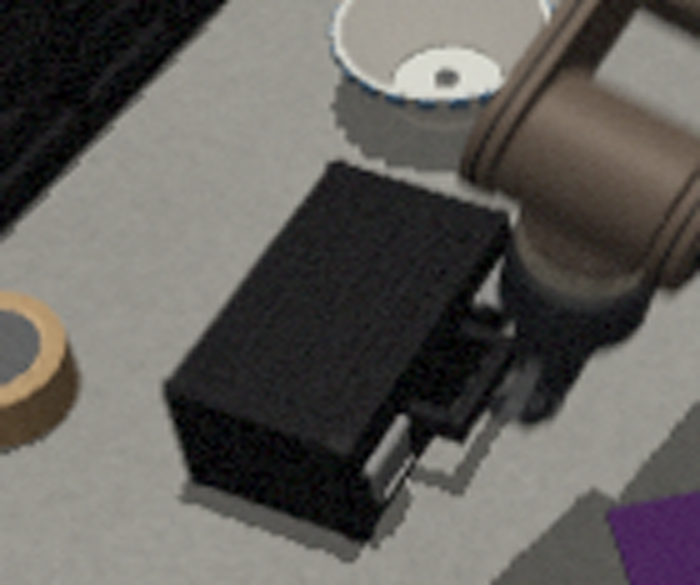

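>>> {"method": "drive_tool", "body": {
  "series": [
    [[0, -0.65, 0.25], [0, -0.4, 0.4]],
    [[0.1, -0.65, 0.27], [0, -0.4, 0.4]],
    [[0.1, -0.62, 0.27], [0, -0.4, 0.4]],
    [[0.1, -0.55, 0.24], [0, -0.4, 0.4]],
    [[0, 0, 0], [0, 0, 0]]
  ]
}}

```text
time: 20.5
eef_pos: [0.4941, -0.0996, 0.1641]
tcp_rot: [0.435, 0.449, -0.534, 0.569]
contact_force: [-1.0, 1.0, -0.6]
opening: 0.001
```

```bash
python3 -c "
from plan import *
show(*push_pose(-.097,-.072,.1,-12))"
```

```text
t 20.5 pos [ 0.4941 -0.0996  0.1641] tgt [ 0.4929 -0.1006  0.1   ] shift [ 1.255 -0.044 -0.261] turn [-0.25  0.57 -0.85] F [-1.   1.  -0.6] op 0.001 q [-0.31 -0.04  2.1  -0.24  1.   -0.24]
```

>>> {"method": "drive_tool", "body": {
  "series": [
    [[0.4, -0.03, -0.08], [-0.2, 0, -0.8]],
    [[0.4, 0, -0.08], [0, 0, 0]],
    [[0.4, 0, -0.08], [0, 0, 0]],
    [[0.35, 0, -0.07], [0, 0, 0]],
    [[0.3, 0, -0.06], [0, 0, 0]]
  ]
}}

```text
time: 21.0
eef_pos: [0.4973, -0.1044, 0.0656]
tcp_rot: [0.431, 0.451, -0.537, 0.568]
contact_force: [-0.3, 0.6, 4.2]
opening: -0.003
```

```bash
python3 -c "
from plan import *
show(*push_pose(-.097,-.072,.045,-12))"
```

```text
t 21.0 pos [ 0.4973 -0.1044  0.0656] tgt [ 0.4929 -0.1006  0.045 ] shift [ 0.384 -0.085 -0.171] turn [-0.1   0.81 -0.26] F [-0.3  0.6  4.2] op -0.003 q [-0.31  0.13  2.13 -0.29  0.81 -0.17]
```

>>> {"method": "drive_tool", "body": {
  "series": [
    [[0.25, -0.08, -0.12], [0, 0.8, -0.2]],
    [[0.2, 0, -0.04], [0, 0, 0]],
    [[0.04, 0, 0.15], [0, 0, 0]],
    [[0.04, 0, 0.15], [0, 0, 0]],
    [[0.04, 0, 0.15], [0, 0, 0]]
  ]
}}

```text
time: 21.5
eef_pos: [0.4914, -0.1194, 0.0297]
tcp_rot: [0.435, 0.463, -0.534, 0.558]
contact_force: [0.7, 33.8, 2.8]
opening: 0.001
```

```bash
python3 -c "
from plan import *
show(*push_pose(-.0785,-.072,.042,-12))"
```

```text
t 21.5 pos [ 0.4914 -0.1194  0.0297] tgt [ 0.4939 -0.119   0.042 ] shift [-0.243  0.048  0.043] turn [-0.02 -0.88  0.51] F [ 0.7 33.8  2.8] op 0.001 q [-0.35  0.2   2.14 -0.27  0.76 -0.21]
```

>>> {"method": "drive_tool", "body": {
  "series": [
    [[0, 0, -0.5], [0, 0, 0]],
    [[-0.2, 0, -0.6], [0, 0, 0]],
    [[-0.8, 0, -0.3], [0, 0, 0]],
    [[-0.9, 0, -0.3], [0, 0, 0]],
    [[-0.9, -0.2, -0.3], [0, 0, 0]]
  ]
}}

```text
time: 22.0
eef_pos: [0.4713, 0.0038, 0.1444]
tcp_rot: [0.43, 0.468, -0.542, 0.55]
contact_force: [1.0, 0.1, -0.5]
opening: 0.001
```

```bash
python3 -c "
from plan import *
show(*push_pose(-.18,-.072,.15,0))
from plant import ctrl
for n in('scene','top'): cv2.imwrite(n+'9_raw.png',ctrl.read_camera(n)['img'][:,:,::-1])
s=cv2.imread('scene9_raw.png')[110:240,150:290]
cv2.imwrite('pics/l9.png',np.hstack([cv2.resize(s,None,fx=5,fy=4.5,interpolation=cv2.INTER_CUBIC)]))"
```

```text
t 22.0 pos [0.4713 0.0038 0.1444] tgt [ 0.4885 -0.0177  0.15  ] shift [-0.036  0.323  0.459] turn [-0.43 11.08  2.02] F [ 1.   0.1 -0.5] op 0.001 q [-0.11 -0.04  2.13 -0.23  1.06 -0.04]
```

View pics/l9.png

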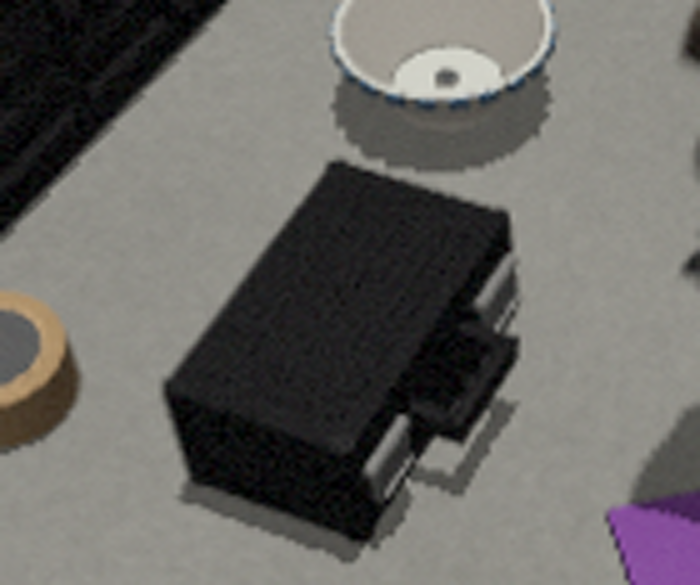

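```bash
python3 -c "
from plan import *
img=cv2.imread('scene9_raw.png')[135:240,180:265]
img=cv2.convertScaleAbs(cv2.resize(img,None,fx=6,fy=6,interpolation=cv2.INTER_CUBIC),alpha=3.5)
cl=img.copy()
for P in([(-.06,.105,.108),(.06,.105,.108),(.06,-.105,.108),(-.06,-.105,.108)],[(-.06,.105,0),(-.06,.105,.108),(.06,.105,.108),(.06,.105,0)]):
    q=(proj('scene',ap(C,np.array(P)))-[180,135]+.5)*6-.5
    cv2.polylines(img,[np.int32(q*8)],True,(0,255,0),1,cv2.LINE_AA,3)
cv2.imwrite('pics/l10.png',img)
s0=cv2.imread('top0_raw.png');s1=cv2.imread('top9_raw.png');d=cv2.absdiff(s0,s1)
cv2.imwrite('pics/l11.png',np.hstack([cv2.resize(s1,(400,300)),cv2.resize(cv2.convertScaleAbs(d,alpha=3),(400,300))]))"
```

```text
(no output)
```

View pics/l10.png

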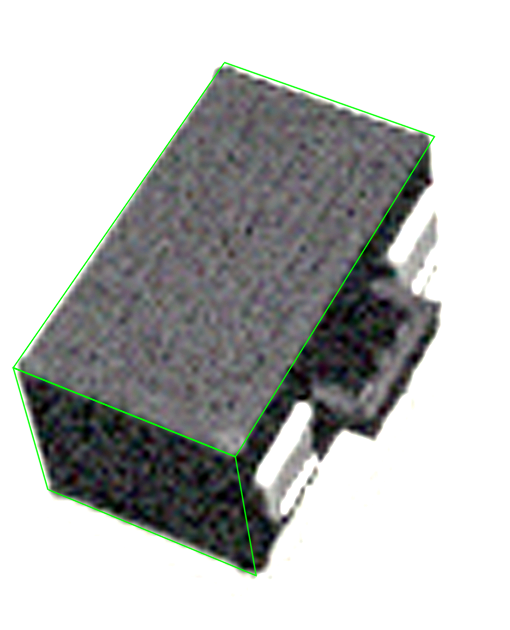

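View pics/l11.png

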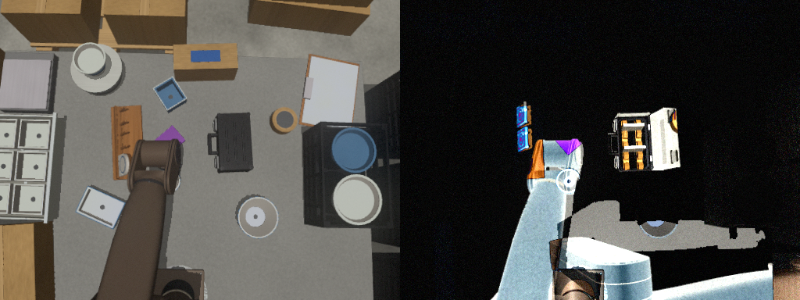

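```bash
python3 -c "
from plant import ctrl
s=ctrl.get_state();print(s['contact_force'],s['time'],s['dq'].round(3))
print(ctrl.sign_off())"
```

```text
[1.40054643 0.22567024 0.21190865] 22.1 [-0.04   0.068  0.049 -0.024 -0.07  -0.009]
the job is handed in; nothing more can be done
None
```

I put both square plaques into the two free slots, closed the lid and pressed it home, folded both latches, and handed the job in at 22.1 s.

**What the last checks showed:**
- **Plaques:** Just before the lid closed, all four stood evenly spaced, with their tops level. Each had met the slot floor with about 19 N and 31 N of upward force.
- **Lid:** It stopped under about 57 N of downward press. The fingertip height then was within about 1 mm of a fully shut lid, and the projected outline of the shut case matches the camera image to about a pixel. I did not press it a second time, so "closed" rests on those two checks.
- **Latches:** Both lie flat against the front in the last picture, after pushes of about 25 N and 34 N.
- **Pots and tape:** In the before/after comparison from above, the bowl, tray, blue pot and tape show no movement. The arm and its shadow cover part of that view, including the small pot, but I felt no contact near it.
- **Arched plaque:** It was standing in its place in the earlier pictures, and I never touched it. The arm partly hides it in the last one.

**One thing went wrong:** while I was moving in behind the lid, a force of about 26 N built up, most likely the gripper's body against the black crate. I backed off straight away. The crate had not visibly moved, and the force stayed under the 40 N limit.

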